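# Re-hang the spice box flap

## Task

Take the flap off the empty spice box by squeezing its two tabs together, so that the sprung hinge pin draws in, and lift it out. Hang it on the other box, the one with the jars: lower it gently until the stub rests in its notch, then let the pin spring fully out into the eye, and leave the flap hanging straight. Do not force the hinges (a light hand is enough), and leave the jars and everything else on the counter where they are.

Things in the scene. Friction and masses are not known exactly. Their poses are not given: they have to be found in the camera images.
- flap: The flap: an aluminium panel 160 mm wide (its y), 6 mm thick (its x), reaching from 6 mm above to 100 mm below its origin; about 0.3 kg. Origin: middle of its hinge axis, which is its y axis; z is up, x away from the box. It hangs freely by a fixed stub at the -y end and a sprung pin at the +y end, and has two upright tabs on its top edge.
- flap_grip (a point): Grip point on the flap at x 0, y -5.5, z +30 mm in its frame: midway between the tabs' outer faces when they are fully squeezed, 10 mm under their tops. Axes as the flap. The tabs are 20 mm in x, 8 mm in y, 6 to 40 mm above the axis. Squeezing them along y (56 mm over the outer faces, 45 mm fully squeezed) draws the pin in; the flap can be carried so.
- stub_tip (a point): Tip of the fixed steel stub: at y = -90 mm in the flap's frame, on the hinge axis. The stub is 8 mm thick and sticks out 10 mm beyond the panel. On the same half stands the fixed tab, outer face at y = -28 mm.
- pin_tip (a point): Tip of the sprung steel pin, on the hinge axis: at y = +90 mm in the flap's frame when out, +79 mm (1 mm inside the panel's end) when drawn in. The pin is 8 mm thick. Its own tab, which moves with it, has its outer face at y = +28 mm when out, +17 mm when in.
- pin (a joint): How far the sprung hinge pin is drawn in: 0 = fully out (tip 10 mm beyond the panel's end), 0.011 m = fully in. Its spring pushes it out with 4 N at 0 and 9 N at 0.011.
- empty_box: The empty spice box on which the flap hangs at the start: white metal, 150 mm deep (x), 190 mm wide (y), 145 mm high, open towards its +x. Fixed to the counter. Origin: centre of its underside, z up. Its hinge axis is parallel to its y, at x = +95 mm, z = 145 mm, carried by two 6 mm thick steel lugs, 28 mm long in x, with inner faces at y = -82 and +82 mm.
- jar_box: The other spice box, alike and fixed too, but with two jars standing in it and no flap. Same size, axes and lugs. Only the height of its hinge axis differs: both lugs together are set at an adjustable height, the axis anywhere from z = 145 to 175 mm, not measured; they stay put under handling forces. Find the height by feel: the stub meets the floor of its notch.
- jar_hinge (a point): On jar_box at x = +95 mm, y = 0, z = 145 mm: the lowest that its hinge axis can be (it may be up to 30 mm higher). Axes as the box.
- jar_notch (a point): On jar_box at y = -85 mm beside jar_hinge. Here (and likewise on empty_box) the -y lug has an open-topped notch for the stub: 12 mm wide in x, flared to about 20 mm at its mouth, floor 4 mm below the hinge axis, top 18 mm above it.
- jar_eye (a point): On jar_box at y = +85 mm beside jar_hinge. Here (and likewise on empty_box) the +y lug has a closed eye for the pin: 12 mm wide in x and 14 mm high, from 7 mm below to 7 mm above the hinge axis. The lug's flat inner face reaches from 18 mm below to 20 mm above the axis.
- jar_a: Bystander: jar standing in jar_box, 48 mm wide, 75 mm tall; origin at the centre of its underside.
- jar_b: Bystander: jar standing in jar_box, 44 mm wide, 90 mm tall; origin at the centre of its underside.
- mug: Bystander: white mug, 85 mm tall; origin at the centre of its underside.
- bowl: Bystander: white bowl, 130 mm wide, 50 mm tall; origin at the centre of its underside.
- plate: Bystander: white plate, 170 mm wide, 18 mm tall; origin at the centre of its underside.
- shaker: Bystander: small glass shaker 36 mm wide, 70 mm tall, standing between the boxes; origin at the centre of its underside.
- spoon: Bystander: spoon lying on the counter; origin at the centre of its underside.
- saucepan: Bystander: steel pan 150 mm wide, 85 mm tall; origin at the centre of its underside.
Things that resemble listed ones, but are neither listed nor needed, are in the scene too. What is shaped like the flap but turquoise is not meant.

How it is judged:
By the outcome, as a careful person would: the job done as asked, in the order asked, and still so for the second after the job is handed in, with the robot touching nothing.
It also fails if it takes over 61 s, if anything falls off the work surface, if the arm or the gripper's body presses on something with over 40 N, if the wrist force passes 120 N, or if a joint passes its speed limit or range.

## Robot

A 6-joint arm with a two-finger parallel gripper is mounted at the origin on the work surface. World frame = base frame: x ahead of the robot, y to its left, z up, the work surface at z = 0. Lengths are in m, angles in rad, forces in N, time in s.
With the tool pointing down it reaches from about 0.375 to 0.9 m from the base axis. Payload 3.1 kg.
Tool frame: the origin (TCP) lies midway between the tips of the shut fingers; the grasp point (between the pads) lies 19 mm behind it; z points along the fingers, y is the line along which they close (so a half turn about z gives the same grasp; the last joint's range is limited). The gripper opens to 85 mm and grips with 20 to 120 N. Pads are 22 mm wide; open, the fingers measure 114 mm over their backs; the gripper's body (76 mm by 85 mm) begins 54 mm behind the grasp point. The pads swing forward as they close: fully open they stand 13 mm farther back than shut.
Start: joints at [0.966, 0.527, 1.433, -0, 1.181, -0.178], TCP at [0.259, 0.569, 0.231] pointing down, gripper open.
Joint ranges: [-3.08, 3.08], [-0.75, 2.2], [0.22, 2.44], [-1.43, 4.57], [0, 2.65], [-2.85, 2.85]. Speed limits (rad/s): [2.79, 2.79, 3.14, 3.14, 3.14, 3.14].

## Interface

Orientations are given as a unit quaternion [x, y, z, w].
In Python, from plant import robot gives the robot as it stands.
- The arm moves only by the shell command python3 -m creep 'ROWS' [FORCE]. ROWS is a JSON object of lists of equal length, an entry for each row: "hand": the opening, from 0 (shut) to 1 (fully open); "dp": the shift along the tool's x, y, z in m, a list of three; "spin": the turn about the tool's z in degrees. In form: {"hand": [hand, ...], "dp": [[tx, ty, tz], ...], "spin": [spin, ...]}. A call has 1 to 12 rows; each row is the pose to reach, as a shift and turn from the pose commanded when the call began, along the tool's axes at that moment; what a row does not reach only later rows make up. A row lasts 1/12 s, in which the tool goes at most 41.7 mm and 7.16 degrees, less where a joint would pass 70% of its speed; a pose out of reach is approached as far as the arm can. A call with a gripper value outside its range is refused whole. The fingers move at their own pace and stop on an object; FORCE is the grip in N (left out, the last holds). Time passes only in rows, so rows that repeat a pose let the fingers close. It gives the time, the measured TCP pose, the force, the opening and the grip force at its end, in the units of the state.
- robot.get_state(): the state, without advancing time (a new reading comes with each control period).
- robot.read_camera(name): name is "scene" or "top"; returns (picture, depth): 400x640x3 uint8, red, green, blue; 400x640 float32, m along the optical axis (not along the pixel's ray), 0 where there is no reading.
- robot.calibration(name): a dict with "camera_matrix" (3x3 intrinsics, pixels), "extrinsics" (4x4, takes a point from world to camera coordinates). Camera axes: x right, y down, z forward; pixel columns grow to the right and rows downward; lengths in m; the calibration is good to about 2 mm. A picture is of the moment at which its call begins. calibration takes no time and is no camera call.
- robot.hand_in(): hands the job in; it is judged then, once.
The state is a dict: "clock": time; "qpos": joint angles; "qd": joint speeds; "joint_torque": joint torques, N m; "tcp_pos": TCP position; "tool_rot": TCP orientation; "contact_force": force on the tool from outside, world axes, zero at the start; "torque": the same for the moment, N m; "opening": finger opening in m; "finger_force": force on a finger pad.
Only numpy, scipy, OpenCV 4.12 (cv2) and the standard library are available. Lean on these libraries where they do the work, as an engineer would, in place of code of your own. Each camera call takes 0.05 s, during which the arm holds its last target. There are 200 camera calls.

## Working session

There is one attempt and no reset: what is moved stays moved. The work goes in short steps, Python scripts to look and compute and a shell command to move; the robot and the scene stay as the last step left them, time stands still between calls to the robot, and variables do not carry over. Pictures are saved under pics/ and viewed, at most 10 in all, crops included, and the job is handed in when it is done.

```bash
ls; mkdir -p pics; cat > h.py <<'E'
import numpy as np, cv2, json
from plant import robot
def grab(n,save=None):
    im,d=robot.read_camera(n)
    np.savez(f'{save or n}.npz',im=im,d=d); return im,d
def pts(n,d):
    c=robot.calibration(n);K=np.array(c['camera_matrix']);E=np.array(c['extrinsics'])
    v,u=np.mgrid[:d.shape[0],:d.shape[1]]
    P=np.stack([(u-K[0,2])/K[0,0]*d,(v-K[1,2])/K[1,1]*d,d],-1)
    return (P-E[:3,3])@E[:3,:3]
E
python3 - <<'E'
from h import *
ims=[]
for n in('scene','top'):
    im,d=grab(n); cv2.imwrite(f'pics/{n}0.png',im[...,::-1]); 
    c=robot.calibration(n);E=np.array(c['extrinsics']);print(n,-E[:3,:3].T@E[:3,3],np.round(E[:3,:3],2).tolist(),c['camera_matrix'])
print(robot.get_state())
E
```

```text
pics
scene [ 1.10978234 -0.37398392  0.90296212] [[0.42, 0.91, 0.01], [0.68, -0.3, -0.67], [-0.61, 0.29, -0.74]] [[372.42260243   0.         317.73974573]
 [  0.         372.42260243 192.61454174]
 [  0.           0.           1.        ]]
top [ 0.37040825 -0.04713282  1.36306172] [[-0.03, -1.0, 0.01], [-1.0, 0.02, -0.09], [0.09, -0.01, -1.0]] [[412.5866264    0.         319.71414254]
 [  0.         412.5866264  201.20265844]
 [  0.           0.           1.        ]]
{'clock': 0.1, 'qpos': array([ 9.65487259e-01,  5.28366033e-01,  1.43379738e+00,  1.01435396e-05,
        1.18142416e+00, -1.78497505e-01]), 'qd': array([-0.00085634, -0.00095048, -0.004416  , -0.00027641,  0.00368368,
       -0.00110972]), 'joint_torque': array([ 1.93675933e-04, -4.43306887e+01, -1.78587967e+01, -1.68657016e-04,
        3.92538888e-03,  1.91641408e-05]), 'tcp_pos': array([0.25831829, 0.56839272, 0.23042851]), 'tool_rot': array([ 2.11791424e-01,  9.77314380e-01, -9.20047825e-04, -3.85313758e-04]), 'contact_force': array([-0.25592398,  0.53579156, -0.24905933]), 'torque': array([0.00321038, 0.02011158, 0.02097097]), 'finger_force': 0.0, 'opening': 0.0851340599869279}
```

View pics/scene0.png

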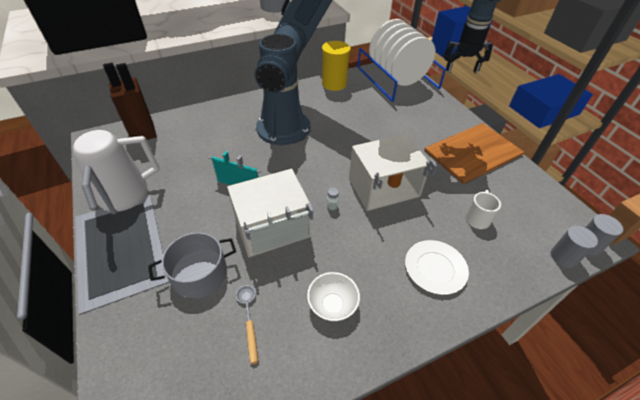

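View pics/top0.png

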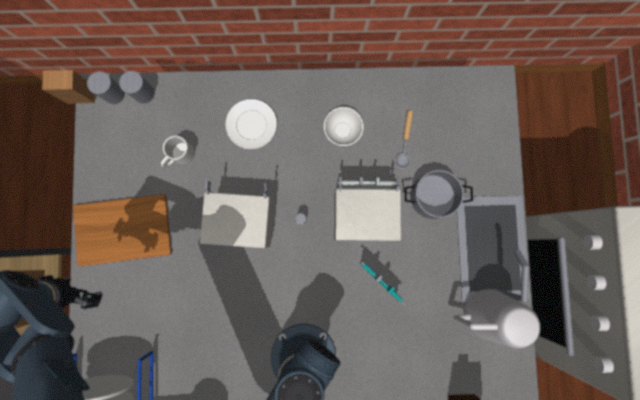

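The scene view shows the white box with the panel and two upright tabs at (270,215), and the box with jars and no flap at (390,175). The turquoise decoy is at (235,168). In the top view these are at (368,213), (235,220) and (382,282). The silver panel on the white box without jars fits the description, and the turquoise one doesn't. Next I'll confirm with a crop and measure.

```bash
python3 - <<'E'
from h import *
a=np.load('scene.npz');b=np.load('top.npz')
c1=cv2.resize(a['im'][160:260,220:320],(400,400),interpolation=2)
c2=cv2.resize(b['im'][150:250,320:420],(400,400),interpolation=2)
c=cv2.resize(b['im'][170:250,190:290],(400,320),interpolation=2)
c3=cv2.resize(a['im'][130:210,340:440],(400,320),interpolation=2)
o=np.zeros((600,800,3),np.uint8);cc=np.vstack([np.hstack([c1,c2]),np.hstack([c3,c])]);cc=cv2.resize(cc,(800*600//720,600))
cv2.imwrite('pics/crop.png',cc[...,::-1])
for n,z in(('top',b),('scene',a)):
    P=pts(n,z['d']);ok=z['d']>0
    for nm,yr in(('empty',(-.35,-.04)),('jar',(.05,.4))):
        m=ok&(P[...,1]>yr[0])&(P[...,1]<yr[1])&(P[...,0]>.2)&(P[...,0]<.55)&(abs(P[...,2]-.145)<.006)
        m=m.astype(np.uint8);k,l,s,ce=cv2.connectedComponentsWithStats(m)
        i=1+s[1:,4].argmax();q=P[l==i]
        r=cv2.minAreaRect(q[:,:2].astype(np.float32)*1000);print(n,nm,s[i],'z',np.median(q[:,2]),r)
    m=ok&(P[...,0]>.35)&(P[...,0]<.6)&(P[...,1]>-.35)&(P[...,1]<.4)&(P[...,2]>.153)&(P[...,2]<.25)
    k,l,s,ce=cv2.connectedComponentsWithStats(m.astype(np.uint8))
    for i in range(1,k):
        q=P[l==i]; print(n,s[i],ce[i].round(),q.min(0).round(3),q.max(0).round(3),np.median(q,0).round(3))
E
```

```text
top empty [ 336  179   64   62 3263] z 0.1444687101177509 ((456.261474609375, -205.11239624023438), (188.7850341796875, 181.93319702148438), 88.39677429199219)
top jar [ 200  188   69   60 3268] z 0.1449916596888044 ((446.9967041015625, 190.02227783203125), (191.8023223876953, 175.64797973632812), 84.72866821289062)
top [339 177   2  10  19] [340. 181.] [ 0.525 -0.124  0.162] [ 0.552 -0.121  0.169] [ 0.54  -0.124  0.164]
top [396 177   3   4   9] [397. 178.] [ 0.539 -0.297  0.155] [ 0.548 -0.29   0.168] [ 0.544 -0.293  0.16 ]
top [359 178   4   8  30] [360. 182.] [ 0.526 -0.187  0.166] [ 0.545 -0.179  0.186] [ 0.535 -0.183  0.182]
top [375 178   4   8  31] [377. 182.] [ 0.524 -0.234  0.157] [ 0.544 -0.226  0.188] [ 0.534 -0.229  0.182]
top [205 181   5  14  44] [206. 187.] [0.512 0.262 0.153] [0.549 0.27  0.177] [0.532 0.266 0.169]
top [264 183   3   5  12] [265. 185.] [0.528 0.093 0.16 ] [0.539 0.099 0.176] [0.532 0.096 0.168]
top [353 182   1   1   1] [353. 182.] [ 0.537 -0.163  0.154] [ 0.537 -0.163  0.154] [ 0.537 -0.163  0.154]
top [392 183   1   1   1] [392. 183.] [ 0.532 -0.27
[... 1032 characters left out ...]
98 0.093 0.153] [0.518 0.099 0.173] [0.511 0.096 0.161]
scene [379 179   4   5  14] [380. 181.] [0.529 0.091 0.155] [0.539 0.096 0.17 ] [0.537 0.093 0.161]
scene [307 203   6  10  34] [310. 208.] [ 0.527 -0.129  0.153] [ 0.556 -0.121  0.166] [ 0.543 -0.126  0.162]
scene [285 206   6  13  56] [287. 212.] [ 0.529 -0.189  0.153] [ 0.55  -0.181  0.183] [ 0.545 -0.186  0.174]
scene [267 211   6  14  55] [269. 217.] [ 0.527 -0.237  0.153] [ 0.549 -0.229  0.185] [ 0.543 -0.233  0.175]
scene [243 222   4   5  13] [244. 224.] [ 0.519 -0.297  0.153] [ 0.527 -0.291  0.163] [ 0.524 -0.294  0.159]
scene [246 230   3   3   8] [247. 231.] [ 0.547 -0.298  0.155] [ 0.553 -0.293  0.166] [ 0.55  -0.295  0.162]
```

View pics/crop.png

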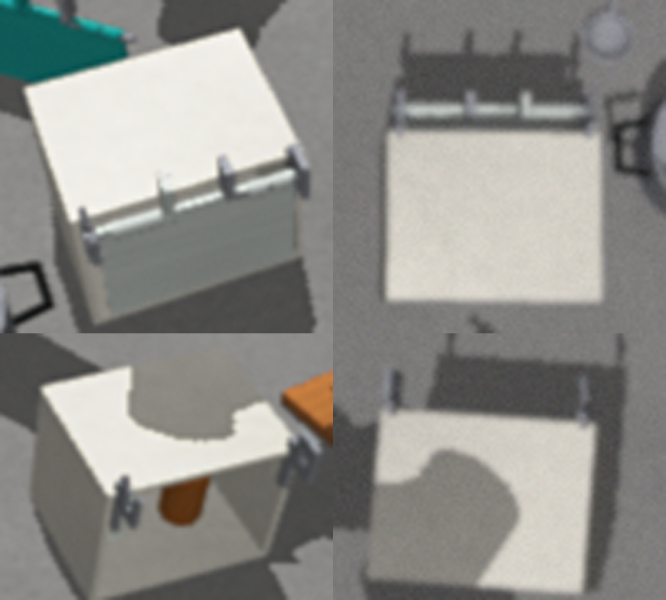

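The crop confirms the target: the silver-grey panel with two tabs between the lugs, on the box without jars. The turquoise one lies apart at the upper left. Now refining the poses.

```bash
cat > fit.py <<'E'
from h import *
from scipy.optimize import minimize
def fitbox(P,ok,c0,yaw0,useFront):
    # soft IoU-like fit of the 150x190 top rectangle on a 1mm raster of nearest classification
    sel=ok&(np.hypot(P[...,0]-c0[0],P[...,1]-c0[1])<.16)
    q=P[sel]; top=(abs(q[:,2]-.1445)<.005).astype(float)
    w=np.abs
    def cost(p):
        c,s=np.cos(p[2]),np.sin(p[2]);dx=q[:,0]-p[0];dy=q[:,1]-p[1]
        X=c*dx+s*dy;Y=-s*dx+c*dy
        f=lambda t:1/(1+np.exp(-np.clip(t/.001,-50,50)))
        pr=f(.075-X)*f(X+.075)*f(.095-abs(Y))
        k=(X<.06)|(useFront&(X<.084)); k&=(abs(Y)<.115)
        return (((pr-top)**2)*k).sum()
    best=min((minimize(cost,[c0[0]+a,c0[1]+b,yaw0],method='Nelder-Mead',options=dict(initial_simplex=np.array([[c0[0]+a,c0[1]+b,yaw0],[c0[0]+a+.006,c0[1]+b,yaw0],[c0[0]+a,c0[1]+b+.006,yaw0],[c0[0]+a,c0[1]+b,yaw0+.03]]),xatol=1e-5,fatol=1e-3)) for a in(-.005,.005) for b in(-.004,.004)),key=lambda r:r.fun)
    return best.x,best.fun
if __name__=='__main__':
    for n in('top','scene'):
        z=np.load(n+'.npz');P=pts(n,z['d']);ok=z['d']>0
        for nm,c0,y0 in(('empty',(.44,-.205),-.03),('jar',(.44,.19),-.09)):
            x,f=fitbox(P,ok,c0,y0,nm=='jar')
            c,s=np.cos(x[2]),np.sin(x[2]);R=np.array([[c,-s],[s,c]])
            print(n,nm,x[:2].round(4),'yaw',np.degrees(x[2]).round(2),f, 'hinge',(x[:2]+R@[.095,0]).round(4))
            # things above top, near hinge, in box frame
            L=(P[...,:2]-x[:2])@R; Z=P[...,2]
            for side in(1,-1):
                m=ok&(abs(L[...,1]*side-.085)<.009)&(abs(L[...,0]-.095)<.025)&(Z>.125)&(Z<.21)
                q=L[m];zz=Z[m];print('  lug',side,m.sum(),'x',np.percentile(q[:,0],[3,50,97]).round(4),'y',np.percentile(q[:,1],[3,50,97]).round(4),'z',np.percentile(zz,[50,90,97,100]).round(4))
            if nm=='empty':
                m=ok&(abs(L[...,0]-.095)<.02)&(abs(L[...,1])<.045)&(Z>.156)
                for sg in(1,-1):
                    q=L[m&(L[...,1]*sg>0)];print('  tab',np.percentile(q,[5,50,95],axis=0).round(4).tolist())
                m=ok&(abs(L[...,0]-.095)<.02)&(abs(L[...,1])<.07)&(Z>.06)&(Z<.135)
                q=P[m]
                if len(q)>100:
                    # plane x = a + b y + c z
                    A=np.c_[np.ones(len(q)),q[:,1]-x[1],q[:,2]-.145];k=np.linalg.lstsq(A,q[:,0],rcond=None)[0];print('  face',len(q),k, 'yaw',-np.degrees(np.arctan(k[1])))
E
python3 fit.py
```

```text
top empty [ 0.4403 -0.2055] yaw -2.37 132.8784534023928 hinge [ 0.5353 -0.2094]
  lug 1 48 x [0.0715 0.0897 0.1077] y [0.0781 0.0872 0.0904] z [0.1486 0.1652 0.1672 0.1686]
  lug -1 57 x [0.0712 0.0881 0.1092] y [-0.0898 -0.0822 -0.0768] z [0.1484 0.1621 0.1643 0.1682]
  tab [[0.0847, 0.0228], [0.0936, 0.0263], [0.1031, 0.0303]]
  tab [[0.0852, -0.0236], [0.0946, -0.0199], [0.1038, -0.0174]]
  face 119 [ 0.53211069  0.03584868 -0.00190956] yaw -2.053098600649287
top jar [0.4338 0.1926] yaw -5.47 173.40800401287194 hinge [0.5284 0.1836]
  lug 1 71 x [0.0709 0.0915 0.1067] y [0.0785 0.081  0.0896] z [0.1578 0.1733 0.1759 0.1767]
  lug -1 50 x [0.0711 0.0854 0.1117] y [-0.0904 -0.0876 -0.0799] z [0.1561 0.1714 0.1727 0.1756]
scene empty [ 0.1736 -0.2063] yaw 15.6 0.0 hinge [ 0.2651 -0.1807]Traceback (most recent call last):
  File "fit.py", line 28, in <module>
    q=L[m];zz=Z[m];print('  lug',side,m.sum(),'x',np.percentile(q[:,0],[3,50,97]).round(4),'y',np.percentile(q[:,1],[3,50,97]).round(4),'z',np.percentile(zz,[50,90,97,100]).round(4))
                                                  ~~~~~~~~~~~~~^^^^^^^^^^^^^^^^^^
    return _quantile_unchecked(
        a, q, axis, out, overwrite_input, method, keepdims, weights)
    return _ureduce(a,
                    func=_quantile_ureduce_func,
    ...<5 lines>...
                    overwrite_input=overwrite_input,
                    method=method)
    r = func(a, **kwargs)
    result = _quantile(arr,
                       quantiles=q,
    ...<2 lines>...
                       out=out,
                       weights=wgt)
    slices_having_nans = np.isnan(arr[-1, ...])
                                  ~~~^^^^^^^^^
IndexError: index -1 is out of bounds for axis 0 with size 0
```

```bash
python3 - <<'E'
import re
s=open('fit.py').read()
s=s.replace("k=(X<.06)|(useFront&(X<.084)); k&=(abs(Y)<.115)","k=(X<.084)&(abs(Y)<.115)").replace("return (((pr-top)**2)*k).sum()","return (((pr-top)**2)*k).sum()+1e5*max(0,np.hypot(p[0]-c0[0],p[1]-c0[1])-.015)")
s=s.replace("abs(q[:,2]-.1445)<.005","abs(q[:,2]-zt)<.006").replace("def fitbox(P,ok,c0,yaw0,useFront)","def fitbox(P,ok,c0,yaw0,useFront,zt=.1445)").replace("nm=='jar')\n","nm=='jar',.1445 if n=='top' else .143)\n")
open('fit.py','w').write(s)
E
python3 fit.py
```

```text
top empty [ 0.4404 -0.2055] yaw -2.4 70.14028533703066 hinge [ 0.5353 -0.2095]
  lug 1 48 x [0.0714 0.0896 0.1075] y [0.0781 0.0872 0.0904] z [0.1486 0.1652 0.1672 0.1686]
  lug -1 57 x [0.0712 0.088  0.1092] y [-0.0898 -0.0822 -0.0768] z [0.1484 0.1621 0.1643 0.1682]
  tab [[0.0847, 0.0228], [0.0935, 0.0263], [0.103, 0.0304]]
  tab [[0.0851, -0.0236], [0.0946, -0.0199], [0.1037, -0.0174]]
  face 119 [ 0.53211161  0.03584868 -0.00190956] yaw -2.0530986006492875
top jar [0.4339 0.1925] yaw -5.53 93.66693127715808 hinge [0.5285 0.1834]
  lug 1 71 x [0.0707 0.0914 0.1065] y [0.0786 0.0812 0.0898] z [0.1578 0.1733 0.1759 0.1767]
  lug -1 51 x [0.0711 0.0842 0.1116] y [-0.0919 -0.0874 -0.0798] z [0.1559 0.1714 0.1727 0.1756]
scene empty [ 0.4408 -0.2046] yaw -1.89 318.2423303633318 hinge [ 0.5357 -0.2077]
  lug 1 87 x [0.0723 0.0991 0.1119] y [0.0779 0.0809 0.0861] z [0.1474 0.1639 0.1657 0.1662]
  lug -1 87 x [0.0746 0.0952 0.113 ] y [-0.0923 -0.0863 -0.0769] z [0.1455 0.1609 0.163  0.1659]
  tab [[0.0889, 0.0189], [0.1026, 0.0215], [0.1074, 0.0269]]
  tab [[0.0882, -0.0291], [0.1029, -0.0256], [0.1076, -0.0211]]
  face 861 [5.40171721e-01 3.66292329e-02 5.03575562e-04] yaw -2.0977625964582476
scene jar [0.4253 0.1931] yaw -5.21 1289.5786614730318 hinge [0.5199 0.1845]
  lug 1 112 x [0.0759 0.1007 0.1193] y [0.0769 0.0795 0.0857] z [0.1492 0.1699 0.1714 0.1734]
  lug -1 90 x [0.0746 0.0962 0.1192] y [-0.093  -0.0904 -0.0863] z [0.147  0.1634 0.1692 0.1726]
```

```bash
cat > go.py <<'E'
import sys;from h import *
from scipy.spatial.transform import Rotation as Ro
def go(x,y,z,yaw):   # yaw: wanted angle of flap/box frame, deg; tool y along box +y (or -y)
    s=robot.get_state();R=Ro.from_quat(s['tool_rot']).as_matrix();p=s['tcp_pos']
    ty=np.degrees(np.arctan2(R[1,1],R[0,1]));d=(yaw+90-ty+90)%180-90
    print('t',round(s['clock'],2),'tcp',p.round(4),'toolyaw',round(ty,2),'Rz',R[:,2].round(4),'dp',(R.T@(np.array([x,y,z])-p)).round(4),'spin',round(-d,2),'F',s['contact_force'].round(2),'open',round(s['opening'],4),round(float(s['finger_force']),1))
go(*map(float,sys.argv[1:5]))
E
python3 go.py .5353 -.2140 .27 -2.1
```

```text
t 0.1 tcp [0.2583 0.5684 0.2304] toolyaw 65.55 Rz [-0.0011 -0.0016 -1.    ] dp [-0.576  -0.5976 -0.0386] spin -22.35 F [-0.26  0.54 -0.25] open 0.0851 0.0
```

```bash
python3 -m creep '{"hand":[1,1,1,1,1,1,1,1,1,1,1,1],"dp":[[0,0,-0.04],[-0.576,-0.598,-0.04],[-0.576,-0.598,-0.04],[-0.576,-0.598,-0.04],[-0.576,-0.598,-0.04],[-0.576,-0.598,-0.04],[-0.576,-0.598,-0.04],[-0.576,-0.598,-0.04],[-0.576,-0.598,-0.04],[-0.576,-0.598,-0.04],[-0.576,-0.598,-0.04],[-0.576,-0.598,-0.04]],"spin":[0,-22,-22,-22,-22,-22,-22,-22,-22,-22,-22,-22]}' 30; python3 go.py .5353 -.2140 .27 -2.1
```

```text
clock: 1.1
tcp_pos: [0.4104, 0.1378, 0.2713]
tool_rot: [0.021, 1.0, 0.0, -0.0]
contact_force: [1.3, -0.8, 0.1]
opening: 0.0853
finger_force: 0.0
t 1.1 tcp [0.4104 0.1378 0.2713] toolyaw 87.56 Rz [-2.e-04  1.e-04 -1.e+00] dp [-0.1397 -0.3462  0.0012] spin -0.34 F [ 1.31 -0.85  0.15] open 0.0853 0.0
```

```bash
python3 -m creep '{"hand":[1,1,1,1,1,1,1,1,1,1,1,1],"dp":[[-0.138,-0.343,0],[-0.138,-0.343,0],[-0.138,-0.343,0],[-0.138,-0.343,0],[-0.138,-0.343,0],[-0.138,-0.343,0],[-0.138,-0.343,0],[-0.138,-0.343,0],[-0.138,-0.343,0],[-0.138,-0.343,0],[-0.138,-0.343,0],[-0.138,-0.343,0]],"spin":[-0.3,-0.3,-0.3,-0.3,-0.3,-0.3,-0.3,-0.3,-0.3,-0.3,-0.3,-0.3]}'; python3 go.py .5353 -.2140 .27 -2.1; python3 - <<'E'
from fit import *
im,d=grab('scene');cv2.imwrite('pics/s1.png',im[...,::-1])
im,d=grab('top')
for n in('top','scene'):
    z=np.load(n+'.npz');P=pts(n,z['d']);ok=z['d']>0
    x,f=fitbox(P,ok,(.436,.192),-.09,True,.1445 if n=='top' else .143)
    c,s=np.cos(x[2]),np.sin(x[2]);R=np.array([[c,-s],[s,c]]);print(n,x.round(4),np.degrees(x[2]),f,'hinge',x[:2]+R@[.095,0])
    L=(P[...,:2]-x[:2])@R; Z=P[...,2]
    for side in(1,-1):
        m=ok&(abs(L[...,1]*side-.085)<.009)&(abs(L[...,0]-.095)<.025)&(Z>.15)&(Z<.21)
        q=P[m];l=L[m];print('  lug',side,m.sum(),'boxx',np.percentile(l[:,0],[3,97]).round(4),'world',np.percentile(q,[3,50,97],axis=0).round(4).tolist())
E
```

```text
clock: 2.1
tcp_pos: [0.5328, -0.2081, 0.2705]
tool_rot: [0.019, 1.0, 0.001, -0.001]
contact_force: [0.5, 0.5, -0.0]
opening: 0.0851
finger_force: 0.0
t 2.1 tcp [ 0.5328 -0.2081  0.2705] toolyaw 87.82 Rz [-0.0021  0.0018 -1.    ] dp [-0.0027 -0.0058  0.0005] spin -0.08 F [ 0.49  0.45 -0.04] open 0.0851 0.0
top [ 0.4343  0.1925 -0.0916] -5.247755208532943 96.36924482331676 hinge [0.52892789 0.18384408]
  lug 1 45 boxx [0.0713 0.1066] world [[0.5129, 0.2621, 0.1516], [0.5317, 0.2652, 0.1702], [0.5479, 0.2699, 0.1762]]
  lug -1 31 boxx [0.0727 0.112 ] world [[0.4988, 0.0935, 0.1511], [0.514, 0.0974, 0.1661], [0.5381, 0.1009, 0.1726]]
scene [ 0.4211  0.1938 -0.0767] -4.392869638564191 1199.1801404013522 hinge [0.51582902 0.186521  ]
  lug 1 40 boxx [0.0902 0.1188] world [[0.5171, 0.2613, 0.1513], [0.5316, 0.2634, 0.1622], [0.5456, 0.2689, 0.1722]]
  lug -1 31 boxx [0.0849 0.1164] world [[0.499, 0.0924, 0.1511], [0.5112, 0.0951, 0.1583], [0.5301, 0.0996, 0.1701]]
```

View pics/s1.png

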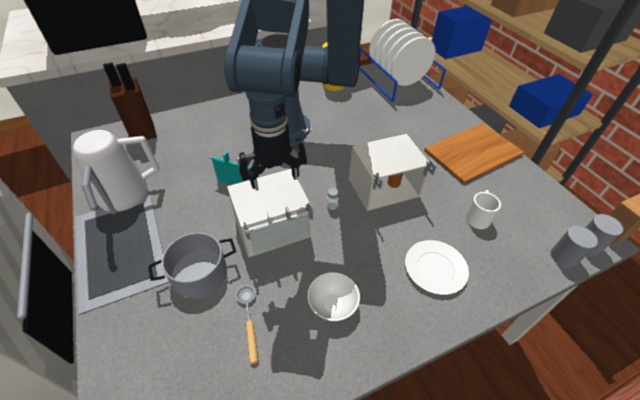

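The view shows the gripper above the flap tabs near (265,175), and the jar box at (392,170) now unobstructed. Correcting the position and descending.

```bash
python3 -m creep '{"hand":[1,1,1,1,1],"dp":[[0,0,0.03],[0,-0.001,0.06],[0,-0.001,0.07],[0,-0.001,0.07],[0,-0.001,0.07]],"spin":[0,0,0,0,0]}'; python3 go.py .5353 -.2140 .16 -2.1
```

```text
clock: 2.62
tcp_pos: [0.5337, -0.2089, 0.2016]
tool_rot: [0.018, 1.0, 0.0, -0.0]
contact_force: [0.2, -0.6, 0.9]
opening: 0.085
finger_force: 0.0
t 2.62 tcp [ 0.5337 -0.2089  0.2016] toolyaw 87.92 Rz [-5.e-04  4.e-04 -1.e+00] dp [-0.0018 -0.005   0.0416] spin 0.02 F [ 0.25 -0.64  0.93] open 0.085 0.0
```

```bash
python3 -m creep '{"hand":[1,1,1,1,1,1],"dp":[[-0.002,-0.005,0],[-0.002,-0.005,0.015],[-0.002,-0.005,0.03],[-0.002,-0.005,0.041],[-0.002,-0.005,0.041],[-0.002,-0.005,0.041]],"spin":[0,0,0,0,0,0]}'; python3 go.py .5353 -.2140 .16 -2.1
```

```text
clock: 3.12
tcp_pos: [0.5358, -0.2152, 0.1607]
tool_rot: [0.019, 1.0, -0.0, 0.0]
contact_force: [1.4, 0.5, -0.1]
opening: 0.0856
finger_force: 0.0
t 3.12 tcp [ 0.5358 -0.2152  0.1607] toolyaw 87.85 Rz [ 4.e-04 -3.e-04 -1.e+00] dp [0.0005 0.0012 0.0007] spin -0.05 F [ 1.39  0.47 -0.08] open 0.0856 0.0
```

```bash
python3 -m creep '{"hand":[0.8,0.75,0.7,0.68,0.66,0.64],"dp":[[0,0,0],[0,0,0],[0,0,0],[0,0,0],[0,0,0],[0,0,0]],"spin":[0,0,0,0,0,0]}' 25; python3 go.py .5353 -.2140 .16 -2.1; python3 - <<'E'
from h import *
a,_=grab('scene');b,_=grab('top')
cv2.imwrite('pics/g1.png',np.hstack([cv2.resize(a[150:250,220:320],(400,400),interpolation=2),cv2.resize(b[150:250,320:420],(400,400),interpolation=2)])[...,::-1])
E
```

```text
clock: 3.62
tcp_pos: [0.5356, -0.2138, 0.1609]
tool_rot: [0.019, 1.0, 0.001, 0.0]
contact_force: [0.6, 5.3, 3.9]
opening: 0.0551
finger_force: 2.6
t 3.62 tcp [ 0.5356 -0.2138  0.1609] toolyaw 87.84 Rz [ 4.0e-04  1.5e-03 -1.0e+00] dp [ 0.0003 -0.0002  0.0009] spin -0.06 F [0.6  5.33 3.9 ] open 0.0551 2.6
```

View pics/g1.png

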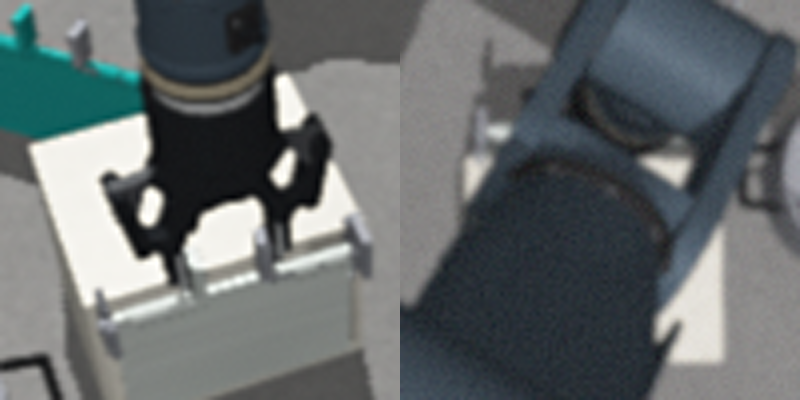

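The crop shows the fingers straddling both tabs, at about (180,270) and (270,245) in the left half, and the right finger touching its tab. Squeezing on.

```bash
python3 -m creep '{"hand":[0.6,0.57,0.54,0.52,0.5,0.48],"dp":[[0,0,0],[0,0,0],[0,0,0],[0,0,0],[0,0,0],[0,0,0]],"spin":[0,0,0,0,0,0]}' 25; python3 go.py .5353 -.2140 .16 -2.1
```

```text
clock: 4.22
tcp_pos: [0.5357, -0.2155, 0.1607]
tool_rot: [0.019, 1.0, -0.001, 0.0]
contact_force: [-0.6, 1.5, 3.3]
opening: 0.0441
finger_force: 26.6
t 4.22 tcp [ 0.5357 -0.2155  0.1607] toolyaw 87.86 Rz [ 7.0e-04 -1.3e-03 -1.0e+00] dp [0.0005 0.0015 0.0007] spin -0.04 F [-0.62  1.53  3.25] open 0.0441 26.6
```

```bash
python3 -m creep '{"hand":[0.45,0.45,0.45,0.45],"dp":[[0,0,-0.002],[0,0,-0.004],[0,0,-0.007],[0,0,-0.01]],"spin":[0,0,0,0]}' 30; python3 go.py .5353 -.2140 .16 -2.1
```

```text
clock: 4.55
tcp_pos: [0.535, -0.2149, 0.1699]
tool_rot: [0.019, 1.0, 0.0, -0.001]
contact_force: [-0.1, -0.3, -1.4]
opening: 0.0441
finger_force: 31.5
t 4.55 tcp [ 0.535  -0.2149  0.1699] toolyaw 87.83 Rz [-1.2e-03  7.0e-04 -1.0e+00] dp [-0.0002  0.0009  0.0099] spin -0.07 F [-0.14 -0.33 -1.44] open 0.0441 31.5
```

```bash
python3 -m creep '{"hand":[0.45,0.45,0.45,0.45,0.45,0.45,0.45,0.45,0.45,0.45,0.45,0.45],"dp":[[0,0,-0.01],[0,0,-0.03],[0,0,-0.06],[0,0,-0.09],[0,0,-0.12],[0,0,-0.15],[0,0,-0.17],[0,0.03,-0.17],[0,0.06,-0.17],[0,0.09,-0.17],[0,0.12,-0.17],[0,0.15,-0.17]],"spin":[0,0,0,0,0,0,0,0,0,0,0,0]}' 30; python3 go.py .5284 .1778 .34 -5.4
```

```text
clock: 5.55
tcp_pos: [0.5406, -0.0637, 0.341]
tool_rot: [0.019, 1.0, -0.0, 0.0]
contact_force: [0.5, -0.2, -2.7]
opening: 0.0441
finger_force: 31.7
t 5.55 tcp [ 0.5406 -0.0637  0.341 ] toolyaw 87.82 Rz [ 3.e-04 -1.e-04 -1.e+00] dp [0.0214 0.2409 0.001 ] spin 3.22 F [ 0.54 -0.17 -2.72] open 0.0441 31.7
```

```bash
python3 -m creep '{"hand":[0.45,0.45,0.45,0.45,0.45,0.45,0.45,0.45,0.45,0.45,0.45,0.45],"dp":[[0.003,0.03,0],[0.005,0.06,0],[0.008,0.09,0],[0.011,0.12,0],[0.014,0.15,0],[0.017,0.18,0],[0.019,0.205,0],[0.02,0.225,0],[0.021,0.235,0],[0.0215,0.24,0],[0.0215,0.24,0],[0.0215,0.24,0]],"spin":[0.5,1,1.5,2,2.5,3,3.2,3.2,3.2,3.2,3.2,3.2]}' 30; python3 go.py .5284 .1778 .30 -5.4
python3 - <<'E'
from h import *
a,_=grab('scene');b,_=grab('top')
cv2.imwrite('pics/c1.png',np.hstack([cv2.resize(a[80:220,320:460],(400,400),interpolation=2),cv2.resize(b[130:270,170:310],(400,400),interpolation=2)])[...,::-1])
E
```

```text
clock: 6.55
tcp_pos: [0.5287, 0.1748, 0.3404]
tool_rot: [0.047, 0.999, -0.0, -0.0]
contact_force: [-0.2, -1.2, -2.8]
opening: 0.0438
finger_force: 31.7
t 6.55 tcp [0.5287 0.1748 0.3404] toolyaw 84.63 Rz [-1.e-04 -1.e-03 -1.e+00] dp [0.0006 0.003  0.0404] spin 0.03 F [-0.19 -1.24 -2.85] open 0.0438 31.7
```

View pics/c1.png

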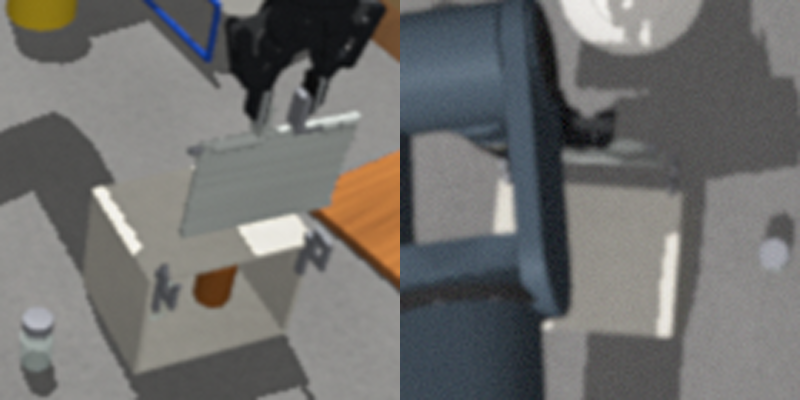

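The flap hangs upright in the gripper above the jar box's lugs. In the left crop the panel is at (270,170) and the notch lug at (165,290). Now a quick check of panel tilt and edges from the saved depth.

```bash
python3 - <<'E'
from h import *
z=np.load('scene.npz');P=pts('scene',z['d']);t=np.array([.5287,.1748]);a=np.radians(-5.4);R=np.array([[np.cos(a),-np.sin(a)],[np.sin(a),np.cos(a)]])
L=(P[...,:2]-t)@R;Z=P[...,2]
m=(z['d']>0)&(abs(L[...,0])<.02)&(Z>.235)&(Z<.318)&(L[...,1]>-.09)&(L[...,1]<.1)
q=np.c_[L[m],Z[m]];m2=(abs(q[:,1])<.06)
A=np.c_[np.ones(m2.sum()),q[m2,1],q[m2,2]-.325];print('face off, yaw slope, tilt slope',np.linalg.lstsq(A,q[m2,0],rcond=None)[0],'y ends',np.percentile(q[:,1],[1,99]),m2.sum())
E
```

```text
face off, yaw slope, tilt slope [ 0.00412666 -0.00132343 -0.00388845] y ends [-0.07663886  0.08139749] 928
```

```bash
python3 -m creep '{"hand":[0.45,0.45,0.45,0.45,0.45,0.45],"dp":[[0,0.003,0.01],[0,0.003,0.025],[0,0.003,0.035],[0,0.003,0.04],[0,0.003,0.04],[0,0.003,0.04]],"spin":[0,0,0,0,0,0]}' 30; python3 go.py .5284 .1778 .27 -5.4
```

```text
clock: 7.15
tcp_pos: [0.529, 0.1783, 0.2999]
tool_rot: [0.047, 0.999, -0.0, -0.0]
contact_force: [0.9, -0.0, -3.2]
opening: 0.0439
finger_force: 31.8
t 7.15 tcp [0.529  0.1783 0.2999] toolyaw 84.62 Rz [-8.e-04 -2.e-04 -1.e+00] dp [ 0.0005 -0.0006  0.0299] spin 0.02 F [ 0.88 -0.01 -3.22] open 0.0439 31.8
```

```bash
python3 - <<'E'
from h import *
a,_=grab('scene');b,_=grab('top')
cv2.imwrite('pics/c2.png',np.hstack([cv2.resize(a[100:200,350:450],(400,400),interpolation=2),cv2.resize(b[130:230,190:290],(400,400),interpolation=2)])[...,::-1])
E
```

```text
(no output)
```

View pics/c2.png

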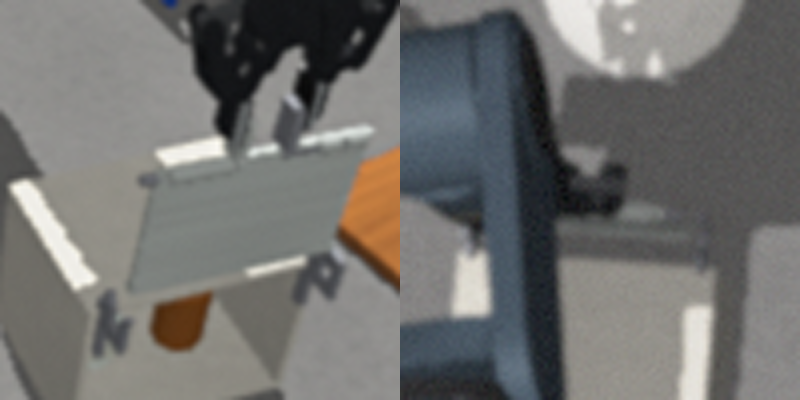

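The panel's lower corners (133,290) and (330,250) sit between the lugs at (110,320) and (320,275). Lowering gently while watching the force.

```bash
python3 -m creep '{"hand":[0.45,0.45,0.45,0.45,0.45,0.45,0.45,0.45],"dp":[[0,0,0.003],[0,0,0.006],[0,0,0.009],[0,0,0.012],[0,0,0.015],[0,0,0.017],[0,0,0.018],[0,0,0.018]],"spin":[0,0,0,0,0,0,0,0]}' 30; python3 go.py .5284 .1778 .21 -5.4
```

```text
clock: 7.92
tcp_pos: [0.5288, 0.1786, 0.2819]
tool_rot: [0.047, 0.999, -0.0, -0.0]
contact_force: [0.5, 0.1, -3.0]
opening: 0.0442
finger_force: 31.7
t 7.92 tcp [0.5288 0.1786 0.2819] toolyaw 84.65 Rz [-7.e-04 -1.e-04 -1.e+00] dp [ 0.0002 -0.0008  0.0719] spin 0.05 F [ 0.51  0.14 -3.02] open 0.0442 31.7
```

```bash
python3 -m creep '{"hand":[0.45,0.45,0.45,0.45,0.45,0.45,0.45,0.45],"dp":[[0,0,0.003],[0,0,0.006],[0,0,0.009],[0,0,0.012],[0,0,0.015],[0,0,0.018],[0,0,0.02],[0,0,0.02]],"spin":[0,0,0,0,0,0,0,0]}' 30; python3 go.py .5284 .1778 .21 -5.4
```

```text
clock: 8.58
tcp_pos: [0.5286, 0.1785, 0.2617]
tool_rot: [0.047, 0.999, -0.0, -0.001]
contact_force: [0.1, 0.1, -3.1]
opening: 0.044
finger_force: 31.7
t 8.58 tcp [0.5286 0.1785 0.2617] toolyaw 84.65 Rz [-1.2e-03 -2.0e-04 -1.0e+00] dp [ 0.0001 -0.0007  0.0517] spin 0.05 F [ 0.13  0.13 -3.11] open 0.044 31.7
```

```bash
python3 -m creep '{"hand":[0.45,0.45,0.45,0.45,0.45,0.45,0.45,0.45,0.45,0.45,0.45,0.45],"dp":[[0,0,0.004],[0,0,0.008],[0,0,0.012],[0,0,0.016],[0,0,0.02],[0,0,0.024],[0,0,0.028],[0,0,0.032],[0,0,0.036],[0,0,0.04],[0,0,0.044],[0,0,0.046]],"spin":[0,0,0,0,0,0,0,0,0,0,0,0]}' 30; python3 go.py .5284 .1778 .168 -5.4
```

```text
clock: 9.58
tcp_pos: [0.5287, 0.1785, 0.2157]
tool_rot: [0.047, 0.999, -0.0, -0.0]
contact_force: [0.5, -0.7, -1.9]
opening: 0.0441
finger_force: 31.9
t 9.58 tcp [0.5287 0.1785 0.2157] toolyaw 84.65 Rz [-8.e-04 -3.e-04 -1.e+00] dp [ 0.0002 -0.0007  0.0477] spin 0.05 F [ 0.49 -0.71 -1.92] open 0.0441 31.9
```

```bash
python3 -m creep '{"hand":[0.45,0.45,0.45,0.45,0.45,0.45,0.45,0.45,0.45,0.45,0.45],"dp":[[0,0,0.002],[0,0,0.004],[0,0,0.006],[0,0,0.008],[0,0,0.01],[0,0,0.012],[0,0,0.014],[0,0,0.016],[0,0,0.018],[0,0,0.02],[0,0,0.02]],"spin":[0,0,0,0,0,0,0,0,0,0,0]}' 30; python3 go.py .5284 .1778 .168 -5.4
```

```text
clock: 10.5
tcp_pos: [0.5289, 0.178, 0.196]
tool_rot: [0.047, 0.999, -0.0, -0.0]
contact_force: [0.0, -4.9, -0.4]
opening: 0.044
finger_force: 32.7
t 10.5 tcp [0.5289 0.178  0.196 ] toolyaw 84.64 Rz [-2.e-04 -1.e-03 -1.e+00] dp [ 0.0005 -0.0003  0.028 ] spin 0.04 F [ 0.05 -4.94 -0.4 ] open 0.044 32.7
```

```bash
python3 -m creep '{"hand":[0.45,0.45,0.45,0.45],"dp":[[0,-0.0005,0],[0,-0.001,0],[0,-0.0015,0],[0,-0.0015,0]],"spin":[0,0,0,0]}' 30; python3 go.py .5284 .1770 .168 -5.4
```

```text
clock: 10.83
tcp_pos: [0.5286, 0.1779, 0.1961]
tool_rot: [0.047, 0.999, 0.001, -0.0]
contact_force: [0.3, 0.0, -2.9]
opening: 0.0437
finger_force: 31.7
t 10.83 tcp [0.5286 0.1779 0.1961] toolyaw 84.63 Rz [-4.0e-04  1.5e-03 -1.0e+00] dp [ 0.0001 -0.0009  0.0281] spin 0.03 F [ 0.34  0.04 -2.93] open 0.0437 31.7
```

```bash
python3 -m creep '{"hand":[0.45,0.45,0.45,0.45,0.45,0.45,0.45,0.45],"dp":[[0,-0.001,0.001],[0,-0.001,0.003],[0,-0.001,0.005],[0,-0.001,0.007],[0,-0.001,0.009],[0,-0.001,0.011],[0,-0.001,0.012],[0,-0.001,0.012]],"spin":[0,0,0,0,0,0,0,0]}' 30; python3 go.py .5284 .1770 .168 -5.4
```

```text
clock: 11.5
tcp_pos: [0.5285, 0.1761, 0.184]
tool_rot: [0.047, 0.999, -0.0, -0.0]
contact_force: [-0.2, 0.2, -1.4]
opening: 0.0439
finger_force: 31.8
t 11.5 tcp [0.5285 0.1761 0.184 ] toolyaw 84.64 Rz [-7.e-04 -0.e+00 -1.e+00] dp [0.0002 0.0009 0.016 ] spin 0.04 F [-0.23  0.2  -1.36] open 0.0439 31.8
```

```bash
python3 -m creep '{"hand":[0.45,0.45,0.45,0.45,0.45,0.45,0.45,0.45,0.45],"dp":[[0,0,0.001],[0,0,0.002],[0,0,0.003],[0,0,0.004],[0,0,0.005],[0,0,0.006],[0,0,0.007],[0,0,0.008],[0,0,0.008]],"spin":[0,0,0,0,0,0,0,0,0]}' 30; python3 go.py .5284 .1770 .168 -5.4
```

```text
clock: 12.25
tcp_pos: [0.5286, 0.1761, 0.1761]
tool_rot: [0.047, 0.999, -0.0, -0.0]
contact_force: [0.9, 0.5, -2.7]
opening: 0.044
finger_force: 31.8
t 12.25 tcp [0.5286 0.1761 0.1761] toolyaw 84.65 Rz [-4.e-04 -1.e-04 -1.e+00] dp [0.0003 0.0009 0.0081] spin 0.05 F [ 0.91  0.51 -2.7 ] open 0.044 31.8
```

```bash
python3 -m creep '{"hand":[0.45,0.45,0.45,0.45,0.45],"dp":[[0,0,0.001],[0,0,0.002],[0,0,0.003],[0,0,0.004],[0,0,0.004]],"spin":[0,0,0,0,0]}' 30; python3 go.py .5284 .1770 .168 -5.4
```

```text
clock: 12.67
tcp_pos: [0.5286, 0.1761, 0.1721]
tool_rot: [0.047, 0.999, -0.0, -0.0]
contact_force: [0.8, 0.3, -1.8]
opening: 0.0441
finger_force: 31.8
t 12.67 tcp [0.5286 0.1761 0.1721] toolyaw 84.65 Rz [-5.e-04 -1.e-04 -1.e+00] dp [0.0002 0.0009 0.0041] spin 0.05 F [ 0.77  0.29 -1.82] open 0.0441 31.8
```

```bash
python3 -m creep '{"hand":[0.45,0.45,0.45,0.45],"dp":[[0,0,0.0005],[0,0,0.001],[0,0,0.0015],[0,0,0.0015]],"spin":[0,0,0,0]}' 30; python3 go.py .5284 .1770 .168 -5.4
```

```text
clock: 13.0
tcp_pos: [0.5287, 0.1761, 0.1707]
tool_rot: [0.047, 0.999, -0.0, -0.0]
contact_force: [0.6, -0.1, -1.7]
opening: 0.0436
finger_force: 31.8
t 13.0 tcp [0.5287 0.1761 0.1707] toolyaw 84.65 Rz [-2.e-04 -0.e+00 -1.e+00] dp [0.0003 0.0009 0.0027] spin 0.05 F [ 0.58 -0.07 -1.67] open 0.0436 31.8
```

```bash
python3 -m creep '{"hand":[0.45,0.45,0.45],"dp":[[0,0,0.0005],[0,0,0.001],[0,0,0.001]],"spin":[0,0,0]}' 30; python3 -m creep '{"hand":[0.45,0.45,0.45],"dp":[[0,0,0.0005],[0,0,0.001],[0,0,0.001]],"spin":[0,0,0]}' 30;
```

```text
clock: 13.25
tcp_pos: [0.5286, 0.1761, 0.1697]
tool_rot: [0.047, 0.999, -0.0, -0.0]
contact_force: [-1.3, 0.2, -2.3]
opening: 0.0438
finger_force: 31.8
clock: 13.5
tcp_pos: [0.5288, 0.1761, 0.169]
tool_rot: [0.047, 0.999, -0.0, 0.0]
contact_force: [-0.0, 0.0, -0.2]
opening: 0.0438
finger_force: 31.7
```

```bash
python3 -m creep '{"hand":[0.45,0.45,0.45],"dp":[[0,0,0.0005],[0,0,0.001],[0,0,0.001]],"spin":[0,0,0]}' 30; python3 go.py .5284 .1770 .168 -5.4
```

```text
clock: 13.75
tcp_pos: [0.5289, 0.1762, 0.1685]
tool_rot: [0.047, 0.999, -0.0, 0.0]
contact_force: [-1.0, 1.1, 3.4]
opening: 0.0442
finger_force: 31.8
t 13.75 tcp [0.5289 0.1762 0.1685] toolyaw 84.66 Rz [ 8.e-04 -1.e-04 -1.e+00] dp [0.0006 0.0008 0.0005] spin 0.06 F [-1.    1.14  3.37] open 0.0442 31.8
```

```bash
python3 -m creep '{"hand":[0.51,0.52,0.54,0.56,0.58,0.58],"dp":[[0,0,0],[0,0,0],[0,0.001,0],[0,0.002,0],[0,0.0025,0],[0,0.0025,0]],"spin":[0,0,0,0,0,0]}' 20; python3 go.py .5284 .1770 .168 -5.4
```

```text
clock: 14.25
tcp_pos: [0.529, 0.1773, 0.1676]
tool_rot: [0.046, 0.999, -0.001, -0.0]
contact_force: [-0.6, -4.9, 2.2]
opening: 0.0494
finger_force: 3.4
t 14.25 tcp [0.529  0.1773 0.1676] toolyaw 84.7 Rz [-4.0e-04 -2.6e-03 -1.0e+00] dp [ 0.0006 -0.0003 -0.0004] spin 0.1 F [-0.6  -4.87  2.19] open 0.0494 3.4
```

Fy −4.9 N with the finger force dropping suggests the pin tip bears on the lug face beside the eye. I'll draw it back in and feel for the notch walls in x.

```bash
python3 -m creep '{"hand":[0.54,0.5,0.47,0.45,0.45],"dp":[[0,-0.001,0],[0,-0.0025,0],[0,-0.0025,0],[0,-0.0025,0],[0,-0.0025,0]],"spin":[0,0,0,0,0]}' 30; python3 go.py .5284 .1770 .168 -5.4;  python3 -m creep '{"hand":[0.45,0.45,0.45,0.45],"dp":[[0.001,0,0],[0.002,0,0],[0.003,0,0],[0.003,0,0]],"spin":[0,0,0,0]}' 30;
```

```text
clock: 14.67
tcp_pos: [0.5291, 0.1767, 0.1681]
tool_rot: [0.047, 0.999, 0.0, 0.001]
contact_force: [0.3, 2.6, 2.8]
opening: 0.0439
finger_force: 31.6
t 14.67 tcp [0.5291 0.1767 0.1681] toolyaw 84.65 Rz [ 1.2e-03  9.0e-04 -1.0e+00] dp [0.0007 0.0003 0.0001] spin 0.05 F [0.33 2.61 2.82] open 0.0439 31.6
clock: 15.0
tcp_pos: [0.5265, 0.1762, 0.1681]
tool_rot: [0.046, 0.999, -0.0, 0.001]
contact_force: [2.6, 1.8, 2.5]
opening: 0.0443
finger_force: 31.7
```

```bash
python3 -m creep '{"hand":[0.45,0.45,0.45,0.45,0.45,0.45],"dp":[[-0.001,0,0],[-0.002,0,0],[-0.003,0,0],[-0.004,0,0],[-0.005,0,0],[-0.005,0,0]],"spin":[0,0,0,0,0,0]}' 30; python3 go.py .5284 .1770 .168 -5.4
```

```text
clock: 15.5
tcp_pos: [0.5278, 0.1761, 0.1675]
tool_rot: [0.048, 0.999, -0.0, -0.003]
contact_force: [-3.4, 2.7, 7.3]
opening: 0.044
finger_force: 32.1
t 15.5 tcp [0.5278 0.1761 0.1675] toolyaw 84.55 Rz [-6.9e-03  3.0e-04 -1.0e+00] dp [-0.0005  0.001  -0.0005] spin -0.05 F [-3.4   2.73  7.27] open 0.044 32.1
```

```bash
python3 -m creep '{"hand":[0.45,0.45],"dp":[[0,0,0],[0,0,0]],"spin":[0,0]}' 30; python3 go.py .5284 .1770 .168 -5.4;python3 -m creep '{"hand":[0.45,0.45,0.45],"dp":[[0.001,0,0],[0.002,0,0],[0.002,0,0]],"spin":[0,0,0]}' 30; python3 go.py .5284 .1770 .168 -5.4;
```

```text
clock: 15.67
tcp_pos: [0.5278, 0.176, 0.1675]
tool_rot: [0.048, 0.999, -0.0, -0.003]
contact_force: [-3.7, 2.1, 6.4]
opening: 0.0441
finger_force: 32.1
t 15.67 tcp [0.5278 0.176  0.1675] toolyaw 84.55 Rz [-6.7e-03  2.0e-04 -1.0e+00] dp [-0.0005  0.001  -0.0005] spin -0.05 F [-3.72  2.12  6.44] open 0.0441 32.1
clock: 15.92
tcp_pos: [0.5272, 0.1761, 0.1677]
tool_rot: [0.047, 0.999, -0.0, -0.002]
contact_force: [-1.5, 1.7, 5.7]
opening: 0.044
finger_force: 31.9
t 15.92 tcp [0.5272 0.1761 0.1677] toolyaw 84.62 Rz [-3.1e-03 -1.0e-04 -1.0e+00] dp [-0.0011  0.001  -0.0003] spin 0.02 F [-1.48  1.74  5.72] open 0.044 31.9
```

```bash
python3 -m creep '{"hand":[0.45,0.45,0.45],"dp":[[0,0,-0.001],[0,0,-0.0015],[0,0,-0.0015]],"spin":[0,0,0]}' 30; python3 go.py .5284 .1770 .168 -5.4; python3 - <<'E'
from h import *
a,_=grab('scene');b,_=grab('top')
cv2.imwrite('pics/c3.png',cv2.resize(a[145:200,364:440],(800,579),interpolation=2)[...,::-1])
P=pts('scene',np.load('scene.npz')['d']);t=np.array([.5287,.1761]);r=np.radians(-5.4);R=np.array([[np.cos(r),-np.sin(r)],[np.sin(r),np.cos(r)]])
L=(P[...,:2]-t)@R;Z=P[...,2]
m=(abs(L[...,0])<.02)&(Z>.07)&(Z<.145)&(abs(L[...,1])<.06)
A=np.c_[np.ones(m.sum()),L[m][:,1],Z[m]-.1525];print(m.sum(),np.linalg.lstsq(A,L[m][:,0],rcond=None)[0])
E
```

```text
clock: 16.17
tcp_pos: [0.5274, 0.1759, 0.1684]
tool_rot: [0.047, 0.999, -0.0, -0.002]
contact_force: [-0.5, 1.5, -1.5]
opening: 0.0442
finger_force: 31.5
t 16.17 tcp [0.5274 0.1759 0.1684] toolyaw 84.62 Rz [-3.3e-03 -2.0e-04 -1.0e+00] dp [-0.0009  0.0012  0.0004] spin 0.02 F [-0.54  1.48 -1.49] open 0.0442 31.5
614 [-0.00149269  0.00822468 -0.07621862]
```

View pics/c3.png

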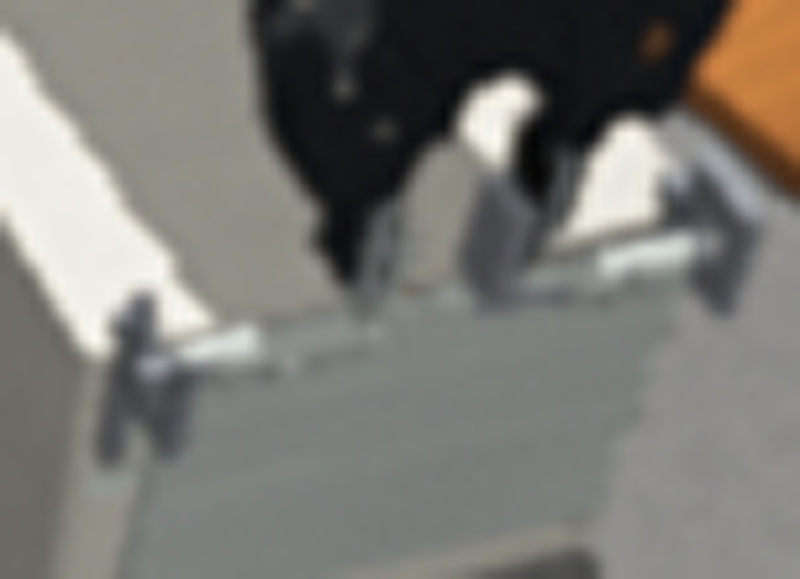

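The crop shows the stub at (150,365) inside the notch lug and the flap's right end at the eye lug (715,240), with the pin not yet through. The plane fit suggests the panel may be tilted, so I'll check by height.

```bash
cat > face.py <<'E'
from h import *
import sys
a,_=grab('scene')
P=pts('scene',np.load('scene.npz')['d']);s=robot.get_state();t=s['tcp_pos'][:2];r=np.radians(-5.4);R=np.array([[np.cos(r),-np.sin(r)],[np.sin(r),np.cos(r)]])
print('tcp',s['tcp_pos'].round(4))
L=(P[...,:2]-t)@R;Z=P[...,2]
for y0,y1 in((-.07,-.03),(-.03,.01),(.01,.05),(.05,.08)):
    o=[]
    for z0 in np.arange(.06,.16,.015):
        m=(abs(L[...,0])<.03)&(Z>z0)&(Z<z0+.015)&(L[...,1]>y0)&(L[...,1]<y1)
        o.append((round(z0+.0075,3),int(m.sum()),round(float(np.median(L[m][:,0]))*1000,1) if m.sum() else None))
    print(y0,o)
E
python3 face.py
```

```text
tcp [0.5279 0.1758 0.1686]
-0.07 [(np.float64(0.068), 39, 3.9), (np.float64(0.082), 38, 4.2), (np.float64(0.098), 40, 3.7), (np.float64(0.112), 43, 3.7), (np.float64(0.128), 41, 4.0), (np.float64(0.143), 84, -17.0), (np.float64(0.158), 48, 3.8)]
-0.03 [(np.float64(0.068), 37, 3.9), (np.float64(0.082), 39, 3.9), (np.float64(0.098), 39, 4.2), (np.float64(0.112), 36, 4.2), (np.float64(0.128), 43, 3.9), (np.float64(0.143), 56, 2.4), (np.float64(0.158), 36, 3.7)]
0.01 [(np.float64(0.068), 34, 4.5), (np.float64(0.082), 37, 4.0), (np.float64(0.098), 36, 4.3), (np.float64(0.112), 44, 3.7), (np.float64(0.128), 41, 3.6), (np.float64(0.143), 57, 3.2), (np.float64(0.158), 38, 2.8)]
0.05 [(np.float64(0.068), 25, 4.1), (np.float64(0.082), 29, 3.9), (np.float64(0.098), 24, 3.4), (np.float64(0.112), 29, 4.0), (np.float64(0.128), 27, 4.3), (np.float64(0.143), 57, 1.4), (np.float64(0.158), 17, 2.8)]
```

```bash
python3 -m creep '{"hand":[0.45,0.45,0.45,0.45],"dp":[[-0.001,0,-0.001],[-0.002,0,-0.001],[-0.003,0,-0.001],[-0.003,0,-0.001]],"spin":[0,0,0,0]}' 30; python3 go.py .5284 .1770 .168 -5.4 | cut -c1-400;python3 -m creep '{"hand":[0.45,0.45,0.45,0.45,0.45,0.45,0.45],"dp":[[0.001,0,0],[0.002,0,0],[0.003,0,0],[0.004,0,0],[0.005,0,0],[0.006,0,0],[0.006,0,0]],"spin":[0,0,0,0,0,0,0]}' 30; python3 go.py .5284 .1770 .168 -5.4;
```

```text
clock: 16.65
tcp_pos: [0.5314, 0.1757, 0.17]
tool_rot: [0.047, 0.999, -0.0, -0.001]
contact_force: [-1.5, -0.1, -1.8]
opening: 0.0441
finger_force: 31.6
t 16.65 tcp [0.5314 0.1757 0.17  ] toolyaw 84.62 Rz [-0.0013 -0.     -1.    ] dp [0.0031 0.001  0.0021] spin 0.02 F [-1.47 -0.08 -1.82] open 0.0441 31.6
clock: 17.23
tcp_pos: [0.5267, 0.1763, 0.1706]
tool_rot: [0.046, 0.999, -0.0, 0.001]
contact_force: [2.7, -0.1, -4.2]
opening: 0.0441
finger_force: 31.5
t 17.23 tcp [0.5267 0.1763 0.1706] toolyaw 84.68 Rz [ 2.6e-03 -2.0e-04 -1.0e+00] dp [-0.0017  0.0008  0.0026] spin 0.08 F [ 2.73 -0.13 -4.18] open 0.0441 31.5
```

```bash
python3 -m creep '{"hand":[0.45,0.45,0.45,0.45,0.45],"dp":[[-0.001,0,0],[-0.002,0,0],[-0.003,0,0.0005],[-0.003,0,0.001],[-0.003,0,0.001]],"spin":[0,0,0,0,0]}' 30; python3 -m creep '{"hand":[0.45,0.45,0.45],"dp":[[0,0,0.0005],[0,0,0.0005],[0,0,0.0005]],"spin":[0,0,0]}' 30; python3 go.py .529 .1770 .168 -5.4; python3 - <<'E'
from h import *
a,_=grab('scene');c=robot.calibration('scene');K=np.array(c['camera_matrix']);E=np.array(c['extrinsics'])
d=np.load('scene.npz')['d'];P=pts('scene',d);t=robot.get_state()['tcp_pos'][:2];r=np.radians(-5.35);R=np.array([[np.cos(r),-np.sin(r)],[np.sin(r),np.cos(r)]])
L=(P[...,:2]-t)@R;Z=P[...,2]
# bottom edge: lowest panel pixel per column
m=(abs(L[...,0]-.004)<.006)&(Z>.03)&(Z<.13)&(L[...,1]>-.07)&(L[...,1]<.08)
Y=[];B=[]
for u in np.where(m.any(0))[0]:
    v=np.where(m[:,u])[0].max();Y.append(L[v,u,1]);B.append(Z[v,u])
Y=np.array(Y);B=np.array(B);k=B<.065;print('bottom edge z fit',k.sum(),np.polyfit(Y[k],B[k],1))
E
```

```text
clock: 17.65
tcp_pos: [0.5283, 0.1761, 0.1691]
tool_rot: [0.047, 0.999, -0.0, -0.001]
contact_force: [0.3, 0.4, -1.8]
opening: 0.0444
finger_force: 31.5
clock: 17.9
tcp_pos: [0.5285, 0.1761, 0.1688]
tool_rot: [0.047, 0.999, -0.0, -0.0]
contact_force: [0.6, -0.2, -2.2]
opening: 0.0443
finger_force: 31.6
t 17.9 tcp [0.5285 0.1761 0.1688] toolyaw 84.65 Rz [-4.e-04 -0.e+00 -1.e+00] dp [-0.0004  0.0009  0.0008] spin 0.05 F [ 0.61 -0.22 -2.22] open 0.0443 31.6
bottom edge z fit 45 [-0.02851661  0.05046029]
```

```bash
cat > roll.py <<'E'
from h import *
a,_=grab('scene');c=robot.calibration('scene');K=np.array(c['camera_matrix']);E=np.array(c['extrinsics'])
s=robot.get_state();t=s['tcp_pos'];r=np.radians(-5.35)
ex=np.array([np.cos(r),np.sin(r),0]);ey=np.array([-np.sin(r),np.cos(r),0]);o=np.array([t[0],t[1],0])+ex*.004
# plane px: 0.25mm; u: y from -.1 to +.1, v: z from .19 down to .04
S=4000.
M=np.c_[ey/S, np.array([0,0,-1])/S, o-ey*.1+np.array([0,0,.19])]
H=K@(E[:3,:3]@M+np.c_[np.zeros((3,2)),E[:3,3]])
w=cv2.warpPerspective(a,H,(800,600),flags=cv2.INTER_CUBIC|cv2.WARP_INVERSE_MAP)
cv2.imwrite('pics/w.png',w[...,::-1])
print(t)
E
python3 roll.py
```

```text
[0.52860464 0.17613289 0.16879846]
```

View pics/w.png

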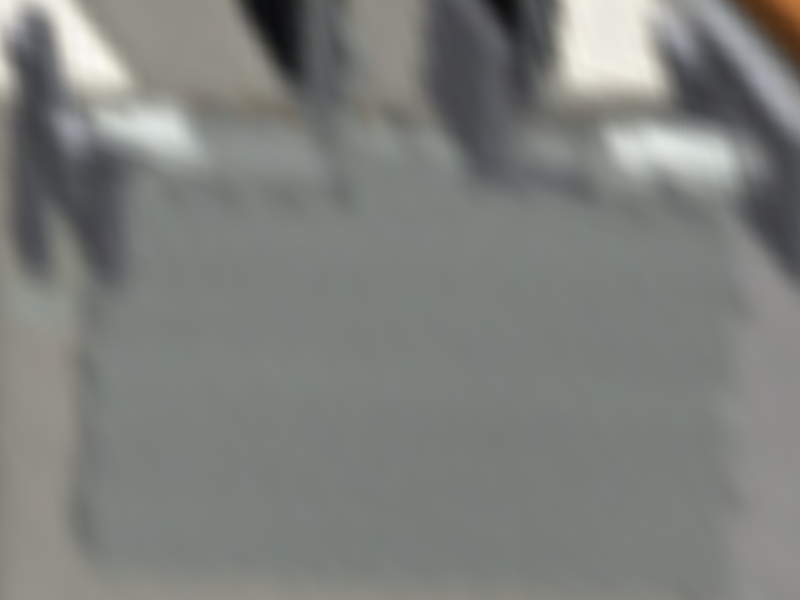

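The rectified view (4 px/mm) shows the panel rolled about 0.03 rad: its front edge runs from (150,178) to (700,205) and its bottom from (100,565) to (600,578). The pin end is therefore about 5 mm low, which explains the blocked pin. I'll lift out and level the flap by standing its bottom edge lightly on free counter.

```bash
python3 -m creep '{"hand":[0.45,0.45,0.45,0.45,0.45,0.45,0.45,0.45,0.45,0.45,0.45,0.45],"dp":[[0,0,-0.005],[0,0,-0.01],[0,0,-0.02],[0,0,-0.035],[0,0,-0.05],[0,0,-0.065],[0,0,-0.08],[0,0,-0.1],[0,0,-0.12],[0,0,-0.14],[0,0,-0.15],[0,0,-0.15]],"spin":[0,0,0,0,0,0,0,0,0,0,0,0]}' 30; cat > roll.py <<'E'
from h import *
grab('scene');d=np.load('scene.npz')['d'];P=pts('scene',d);t=robot.get_state()['tcp_pos'];r=np.radians(-5.35);R=np.array([[np.cos(r),-np.sin(r)],[np.sin(r),np.cos(r)]])
L=(P[...,:2]-t[:2])@R;Z=P[...,2]-t[2]
m=(abs(L[...,0]-.004)<.007)&(Z>-.14)&(Z<-.04)&(L[...,1]>-.068)&(L[...,1]<.078)
Y=[];B=[]
for u in np.where(m.any(0))[0]:
    v=np.where(m[:,u])[0].max();Y.append(L[v,u,1]);B.append(Z[v,u])
Y=np.array(Y);B=np.array(B);k=abs(B-np.median(B))<.006;print('bottom edge z fit',k.sum(),np.polyfit(Y[k],B[k],1),t)
q=L[m];A=np.c_[np.ones(m.sum()),q[:,1],Z[m]+.016];print('face',np.linalg.lstsq(A,q[:,0],rcond=None)[0])
E
python3 roll.py; python3 - <<'E'
from h import *
grab('top')
for n in('scene','top'):
    P=pts(n,np.load(n+'.npz')['d']);m=(P[...,2]>.009)&(P[...,2]<.2)&(np.load(n+'.npz')['d']>0)
    H,_,_=np.histogram2d(P[m][:,0],P[m][:,1],bins=[np.arange(.40,.76,.02),np.arange(-.32,.36,.02)])
    print(n,'cols y -.32.. step .02');[print(round(.40+.02*i,2),''.join('#' if h>1 else '.' for h in row)) for i,row in enumerate(H)]
E
```

```text
clock: 19.0
tcp_pos: [0.5303, 0.1764, 0.3224]
tool_rot: [0.047, 0.999, 0.001, 0.004]
contact_force: [1.1, 1.1, -3.0]
opening: 0.044
finger_force: 31.6
bottom edge z fit 47 [-0.0363737  -0.11714757] [0.52922465 0.1762025  0.3203672 ]
face [ 0.00483891 -0.00051988 -0.02224697]
scene cols y -.32.. step .02
0.4 .##########.........######....#..
0.42 ###########...###...#####.#..##..
0.44 ###########...###...####..##.##..
0.46 ###########.........####..##.#...
0.48 ###########.........##########...
0.5 ###########.........##########...
0.52 .#.......##.........#........#...
0.54 .#.......#..........#.......##...
0.56 .................................
0.58 .................................
0.6 .................................
0.62 .................................
0.64 .................................
0.66 .......###.............#.........
0.68 ......#####..........######......
0.7 .....#######........########.....
0.72 .....###.###.......###...###.....
top cols y -.32.. step .02
0.4 .##########.........#######......
0.42 .##########....##...#######......
0.44 .##########....##...#######......
0.46 .##########.........#######..##..
0.48 ###########.........#######..##..
0.5 ###########.........#######..#...
0.52 .#.......##.........#........#...
0.54 .#.......#.......................
0.56 .................................
0.58 .................................
0.6 .................................
0.62 #................................
0.64 .................................
0.66 .......###.............##........
0.68 ......#####..........######......
0.7 .....#######........########.....
0.72 .....#######........##.#####.....
```

```bash
python3 -m creep '{"hand":[0.45,0.45,0.45,0.45,0.45,0.45,0.45,0.45,0.45,0.45,0.45,0.45],"dp":[[-0.025,0,0],[-0.05,0,0],[-0.07,0,0.01],[-0.07,0,0.04],[-0.07,0,0.07],[-0.07,0,0.1],[-0.07,0,0.13],[-0.07,0,0.15],[-0.07,0,0.17],[-0.07,0,0.18],[-0.07,0,0.19],[-0.07,0,0.19]],"spin":[0,0,0,0,0,0,0,0,0,0,0,0]}' 30; python3 go.py .599 .17 .118 -5.4
```

```text
clock: 20.1
tcp_pos: [0.5967, 0.1693, 0.1262]
tool_rot: [0.047, 0.999, -0.0, -0.003]
contact_force: [-1.3, 0.2, -3.7]
opening: 0.0438
finger_force: 31.2
t 20.1 tcp [0.5967 0.1693 0.1262] toolyaw 84.64 Rz [-5.1e-03 -5.0e-04 -1.0e+00] dp [-0.0022  0.0009  0.0082] spin 0.04 F [-1.29  0.16 -3.69] open 0.0438 31.2
```

```bash
python3 -m creep '{"hand":[0.45,0.45,0.45,0.45,0.45],"dp":[[0,0,0.002],[0,0,0.004],[0,0,0.006],[0,0,0.007],[0,0,0.007]],"spin":[0,0,0,0,0]}' 20; python3 -m creep '{"hand":[0.45,0.45,0.45,0.45],"dp":[[0,0,0.0005],[0,0,0.001],[0,0,0.0015],[0,0,0.0015]],"spin":[0,0,0,0]}' 20; python3 roll.py
```

```text
clock: 20.52
tcp_pos: [0.5986, 0.1696, 0.1223]
tool_rot: [0.047, 0.999, 0.0, 0.0]
contact_force: [-0.3, -0.2, -2.3]
opening: 0.0446
finger_force: 31.2
clock: 20.85
tcp_pos: [0.5992, 0.1692, 0.1214]
tool_rot: [0.047, 0.999, -0.0, 0.001]
contact_force: [-0.1, -2.3, 3.5]
opening: 0.0441
finger_force: 33.0
bottom edge z fit 44 [ 0.00059487 -0.12352468] [0.59914084 0.16924676 0.12136131]
face [ 0.00198658  0.00105987 -0.02772333]
```

```bash
python3 -m creep '{"hand":[0.45,0.45,0.45,0.45],"dp":[[0,0,0.0005],[0,0,0.001],[0,0,0.0015],[0,0,0.0015]],"spin":[0,0,0,0]}' 20; python3 go.py .599 .17 .118 -5.4;python3 -m creep '{"hand":[0.45,0.45,0.45,0.45],"dp":[[0,0,0.0005],[0,0,0.001],[0,0,0.0015],[0,0,0.0015]],"spin":[0,0,0,0]}' 20; python3 go.py .599 .17 .118 -5.4
```

```text
clock: 21.23
tcp_pos: [0.5997, 0.1687, 0.1208]
tool_rot: [0.046, 0.999, -0.001, 0.002]
contact_force: [-0.7, -4.6, 10.1]
opening: 0.0435
finger_force: 34.4
t 21.23 tcp [0.5997 0.1687 0.1208] toolyaw 84.67 Rz [ 0.0031 -0.0013 -1.    ] dp [0.0008 0.0013 0.0028] spin 0.07 F [-0.67 -4.64 10.15] open 0.0435 34.4
clock: 21.57
tcp_pos: [0.6, 0.1679, 0.1202]
tool_rot: [0.046, 0.999, -0.001, 0.002]
contact_force: [-3.1, -6.9, 13.6]
opening: 0.044
finger_force: 35.0
t 21.57 tcp [0.6    0.1679 0.1202] toolyaw 84.69 Rz [ 0.0039 -0.0024 -1.    ] dp [0.0012 0.002  0.0022] spin 0.09 F [-3.14 -6.88 13.58] open 0.044 35.0
```

```bash
python3 -m creep '{"hand":[0.53,0.55,0.56,0.56,0.56],"dp":[[0,0,0],[0,0,0],[0,0,0],[0,0,0],[0,0,0]],"spin":[0,0,0,0,0]}' 20; python3 go.py .599 .17 .118 -5.4
```

```text
clock: 21.98
tcp_pos: [0.5994, 0.1688, 0.1182]
tool_rot: [0.047, 0.999, -0.001, 0.001]
contact_force: [0.2, -4.8, 6.0]
opening: 0.0481
finger_force: 10.0
t 21.98 tcp [0.5994 0.1688 0.1182] toolyaw 84.66 Rz [ 0.0023 -0.0013 -1.    ] dp [0.0005 0.0012 0.0002] spin 0.06 F [ 0.19 -4.79  5.99] open 0.0481 10.0
```

```bash
python3 -m creep '{"hand":[0.56,0.56,0.56,0.56],"dp":[[0,0,0.0005],[0,0,0.001],[0,0,0.001],[0,0,0.001]],"spin":[0,0,0,0]}' 20; python3 go.py .599 .17 .118 -5.4;python3 -m creep '{"hand":[0.56,0.56,0.56,0.56],"dp":[[0,0,0.0005],[0,0,0.001],[0,0,0.001],[0,0,0.001]],"spin":[0,0,0,0]}' 20; python3 go.py .599 .17 .118 -5.4
```

```text
clock: 22.32
tcp_pos: [0.5997, 0.1682, 0.1178]
tool_rot: [0.046, 0.999, -0.001, 0.001]
contact_force: [-0.6, -6.5, 9.1]
opening: 0.048
finger_force: 10.8
t 22.32 tcp [0.5997 0.1682 0.1178] toolyaw 84.69 Rz [ 0.0028 -0.0024 -1.    ] dp [ 0.0008  0.0017 -0.0002] spin 0.09 F [-0.59 -6.52  9.05] open 0.048 10.8
clock: 22.65
tcp_pos: [0.6001, 0.168, 0.1175]
tool_rot: [0.046, 0.999, -0.001, 0.002]
contact_force: [-1.0, -7.2, 12.2]
opening: 0.0476
finger_force: 11.1
t 22.65 tcp [0.6001 0.168  0.1175] toolyaw 84.69 Rz [ 0.0039 -0.0027 -1.    ] dp [ 0.0013  0.0019 -0.0005] spin 0.09 F [-1.03 -7.21 12.18] open 0.0476 11.1
```

```bash
python3 -m creep '{"hand":[0.56,0.56,0.56,0.56,0.56],"dp":[[0,-0.001,0],[0,-0.002,0],[0,-0.003,0],[0,-0.003,0],[0,-0.003,0]],"spin":[0,0,0,0,0]}' 20; python3 go.py .599 .17 .118 -5.4; python3 - <<'E'
from h import *
grab('scene');d=np.load('scene.npz')['d'];im=np.load('scene.npz')['im']
P=pts('scene',d);t=robot.get_state()['tcp_pos'];r=np.radians(-5.35);R=np.array([[np.cos(r),-np.sin(r)],[np.sin(r),np.cos(r)]])
L=(P[...,:2]-t[:2])@R;Z=P[...,2]
m=(abs(L[...,0]-.004)<.007)&(Z>.03)&(Z<.105)
# side edges lean: per z-band leftmost/rightmost y
for z0 in np.arange(.03,.1,.01):
    k=m&(Z>z0)&(Z<z0+.01)&(abs(L[...,1])<.1);y=L[k][:,1];print(round(z0,2),np.percentile(y,[2,98]).round(4))
E
```

```text
clock: 23.07
tcp_pos: [0.6001, 0.1678, 0.1172]
tool_rot: [0.047, 0.999, 0.001, 0.003]
contact_force: [-0.2, 1.4, 9.8]
opening: 0.0477
finger_force: 7.4
t 23.07 tcp [0.6001 0.1678 0.1172] toolyaw 84.62 Rz [ 0.0053  0.0022 -1.    ] dp [ 0.0013  0.0021 -0.0008] spin 0.02 F [-0.21  1.41  9.85] open 0.0477 7.4
0.03 [-0.075   0.0783]
0.04 [-0.0753  0.0798]
0.05 [-0.0749  0.0803]
0.06 [-0.0756  0.0771]
0.07 [-0.0763  0.0791]
0.08 [-0.0751  0.0803]
0.09 [-0.0813  0.0805]
0.1 [-0.0836  0.08  ]
```

```bash
python3 -m creep '{"hand":[0.54,0.53,0.52,0.51,0.5,0.49,0.49],"dp":[[0,0,0],[0,-0.0005,0],[0,-0.001,0],[0,-0.0015,0],[0,-0.002,0],[0,-0.002,0],[0,-0.002,0]],"spin":[0,0,0,0,0,0,0]}' 25; python3 go.py .599 .17 .118 -5.4; python3 -m creep '{"hand":[0.49,0.48,0.47,0.47,0.47,0.47,0.47,0.47],"dp":[[0,0,-0.002],[0,0,-0.006],[0,0,-0.015],[0,0,-0.03],[0,0,-0.045],[0,0,-0.06],[0,0,-0.06],[0,0,-0.06]],"spin":[0,0,0,0,0,0,0,0]}' 25; python3 roll.py
```

```text
clock: 23.7
tcp_pos: [0.6002, 0.1661, 0.1178]
tool_rot: [0.047, 0.999, 0.002, 0.003]
contact_force: [-1.4, 1.3, 12.1]
opening: 0.0447
finger_force: 24.1
t 23.7 tcp [0.6002 0.1661 0.1178] toolyaw 84.62 Rz [ 0.006   0.0028 -1.    ] dp [ 0.0015  0.0037 -0.0002] spin 0.02 F [-1.37  1.34 12.05] open 0.0447 24.1
clock: 24.37
tcp_pos: [0.598, 0.1647, 0.1756]
tool_rot: [0.047, 0.999, 0.0, 0.0]
contact_force: [-0.2, -0.6, -1.8]
opening: 0.0442
finger_force: 26.2
bottom edge z fit 44 [-0.00460085 -0.11650144] [0.59720816 0.16456427 0.17465906]
face [0.00349081 0.00117109 0.00930166]
```

```bash
python3 -m creep '{"hand":[0.47,0.47,0.47,0.47,0.47,0.47,0.47,0.47,0.47,0.47],"dp":[[0,0,-0.02],[0,0,-0.05],[0,0,-0.08],[0,0,-0.11],[0,0,-0.13],[0,0,-0.135],[0.02,0.002,-0.135],[0.04,0.003,-0.135],[0.055,0.004,-0.135],[0.055,0.004,-0.135]],"spin":[0,0,0,0,0,0,0,0,0,0]}' 25; python3 go.py .5293 .1755 .30 -5.4
```

```text
clock: 25.25
tcp_pos: [0.5386, 0.1741, 0.3076]
tool_rot: [0.046, 0.999, -0.0, -0.005]
contact_force: [-0.8, -0.6, -2.6]
opening: 0.044
finger_force: 26.9
t 25.25 tcp [0.5386 0.1741 0.3076] toolyaw 84.71 Rz [-9.2e-03 -4.0e-04 -1.0e+00] dp [0.0093 0.0005 0.0076] spin 0.11 F [-0.76 -0.59 -2.61] open 0.044 26.9
```

```bash
python3 -m creep '{"hand":[0.47,0.47,0.47,0.47],"dp":[[0.005,0,0],[0.01,0,0],[0.012,0,0],[0.012,0,0]],"spin":[0,0,0,0]}' 25; python3 -m creep '{"hand":[0.47,0.47],"dp":[[0,0,0],[0,0,0]],"spin":[0,0]}' 25; python3 go.py .5293 .1755 .30 -5.4; python3 roll.py
```

```text
clock: 25.58
tcp_pos: [0.5314, 0.1747, 0.3098]
tool_rot: [0.047, 0.999, -0.0, -0.0]
contact_force: [0.4, 0.6, -2.8]
opening: 0.0445
finger_force: 26.9
clock: 25.75
tcp_pos: [0.5321, 0.1747, 0.3102]
tool_rot: [0.047, 0.999, -0.0, 0.0]
contact_force: [0.8, -0.7, -2.0]
opening: 0.0441
finger_force: 26.9
t 25.75 tcp [0.5321 0.1747 0.3102] toolyaw 84.63 Rz [ 4.e-04 -0.e+00 -1.e+00] dp [0.0029 0.0005 0.0102] spin 0.03 F [ 0.8  -0.67 -1.95] open 0.0441 26.9
bottom edge z fit 47 [-0.01186713 -0.11812123] [0.53208799 0.17471846 0.31030223]
face [ 0.00318664 -0.00111027  0.00795938]
```

```bash
python3 -m creep '{"hand":[0.47,0.47,0.47,0.47,0.47,0.47,0.47,0.47,0.47,0.47,0.47,0.47],"dp":[[0.003,0,0],[0.003,0,0.005],[0.003,0,0.01],[0.003,0,0.015],[0.003,0,0.02],[0.003,0,0.025],[0.003,0,0.03],[0.003,0,0.035],[0.003,0,0.04],[0.003,0,0.045],[0.003,0,0.05],[0.003,0,0.05]],"spin":[0,0,0,0,0,0,0,0,0,0,0,0]}' 25; python3 go.py .5293 .1755 .20 -5.4
```

```text
clock: 26.8
tcp_pos: [0.5279, 0.175, 0.2591]
tool_rot: [0.047, 0.999, -0.0, -0.001]
contact_force: [0.1, 0.8, -3.4]
opening: 0.044
finger_force: 26.9
t 26.8 tcp [0.5279 0.175  0.2591] toolyaw 84.64 Rz [-2.4e-03 -3.0e-04 -1.0e+00] dp [-0.0015  0.0007  0.0591] spin 0.04 F [ 0.05  0.82 -3.35] open 0.044 26.9
```

```bash
python3 -m creep '{"hand":[0.47,0.47,0.47,0.47,0.47,0.47,0.47,0.47,0.47,0.47,0.47,0.47],"dp":[[-0.001,0,0.005],[-0.001,0,0.01],[-0.001,0,0.015],[-0.001,0,0.02],[-0.001,0,0.025],[-0.001,0,0.03],[-0.001,0,0.035],[-0.001,0,0.04],[-0.001,0,0.045],[-0.001,0,0.05],[-0.001,0,0.055],[-0.001,0,0.055]],"spin":[0,0,0,0,0,0,0,0,0,0,0,0]}' 25; python3 go.py .5293 .1755 .17 -5.4
```

```text
clock: 27.8
tcp_pos: [0.5289, 0.1749, 0.2041]
tool_rot: [0.047, 0.999, -0.0, -0.001]
contact_force: [0.6, -0.4, -2.2]
opening: 0.0439
finger_force: 26.9
t 27.8 tcp [0.5289 0.1749 0.2041] toolyaw 84.64 Rz [-2.3e-03 -3.0e-04 -1.0e+00] dp [-0.0004  0.0007  0.0341] spin 0.04 F [ 0.56 -0.45 -2.21] open 0.0439 26.9
```

```bash
python3 -m creep '{"hand":[0.47,0.47,0.47,0.47,0.47,0.47,0.47,0.47,0.47,0.47,0.47,0.47],"dp":[[0,0,0.002],[0,0,0.004],[0,0,0.006],[0,0,0.008],[0,0,0.01],[0,0,0.012],[0,0,0.015],[0,0,0.018],[0,0,0.021],[0,0,0.024],[0,0,0.026],[0,0,0.026]],"spin":[0,0,0,0,0,0,0,0,0,0,0,0]}' 25; python3 go.py .5293 .1755 .17 -5.4
```

```text
clock: 28.8
tcp_pos: [0.5292, 0.1749, 0.1787]
tool_rot: [0.047, 0.999, -0.0, -0.001]
contact_force: [0.2, -1.0, -2.6]
opening: 0.0441
finger_force: 26.9
t 28.8 tcp [0.5292 0.1749 0.1787] toolyaw 84.64 Rz [-1.2e-03 -2.0e-04 -1.0e+00] dp [-0.      0.0006  0.0087] spin 0.04 F [ 0.19 -1.02 -2.59] open 0.0441 26.9
```

```bash
python3 -m creep '{"hand":[0.47,0.47,0.47,0.47,0.47,0.47],"dp":[[0,0,0.001],[0,0,0.002],[0,0,0.003],[0,0,0.004],[0,0,0.005],[0,0,0.005]],"spin":[0,0,0,0,0,0]}' 25; python3 -m creep '{"hand":[0.47,0.47,0.47],"dp":[[0,0,0.0005],[0,0,0.001],[0,0,0.001]],"spin":[0,0,0]}' 25
```

```text
clock: 29.3
tcp_pos: [0.5295, 0.175, 0.1741]
tool_rot: [0.047, 0.999, -0.0, -0.0]
contact_force: [0.0, 0.2, -2.8]
opening: 0.0445
finger_force: 26.9
clock: 29.55
tcp_pos: [0.5296, 0.175, 0.1733]
tool_rot: [0.047, 0.999, -0.0, -0.0]
contact_force: [-0.1, 0.1, -1.7]
opening: 0.0439
finger_force: 26.9
```

```bash
python3 -m creep '{"hand":[0.47,0.47,0.47],"dp":[[0,0,0.0005],[0,0,0.001],[0,0,0.001]],"spin":[0,0,0]}' 25
```

```text
clock: 29.8
tcp_pos: [0.5295, 0.175, 0.1722]
tool_rot: [0.047, 0.999, -0.0, -0.0]
contact_force: [0.2, -0.4, -1.9]
opening: 0.0443
finger_force: 26.9
```

```bash
python3 -m creep '{"hand":[0.47,0.47,0.47],"dp":[[0,0,0.0005],[0,0,0.001],[0,0,0.001]],"spin":[0,0,0]}' 25; python3 -m creep '{"hand":[0.47,0.47,0.47],"dp":[[0,0,0.0005],[0,0,0.0005],[0,0,0.0005]],"spin":[0,0,0]}' 25;
```

```text
clock: 30.05
tcp_pos: [0.5295, 0.175, 0.1712]
tool_rot: [0.047, 0.999, -0.0, -0.0]
contact_force: [-0.0, -0.1, -1.1]
opening: 0.0439
finger_force: 26.9
clock: 30.3
tcp_pos: [0.5296, 0.175, 0.1708]
tool_rot: [0.047, 0.999, -0.0, -0.0]
contact_force: [0.1, 0.3, -2.3]
opening: 0.0436
finger_force: 26.9
```

```bash
python3 -m creep '{"hand":[0.47,0.47,0.47],"dp":[[0,0,0.0005],[0,0,0.0005],[0,0,0.0005]],"spin":[0,0,0]}' 25;python3 go.py .5293 .1755 .17 -5.4
```

```text
clock: 30.55
tcp_pos: [0.5296, 0.175, 0.1703]
tool_rot: [0.047, 0.999, -0.0, -0.0]
contact_force: [0.6, -0.2, -2.7]
opening: 0.044
finger_force: 26.9
t 30.55 tcp [0.5296 0.175  0.1703] toolyaw 84.65 Rz [-1.e-04 -1.e-04 -1.e+00] dp [0.0003 0.0005 0.0003] spin 0.05 F [ 0.63 -0.2  -2.7 ] open 0.044 26.9
```

```bash
python3 -m creep '{"hand":[0.47,0.47,0.47],"dp":[[0,0,0.0005],[0,0,0.001],[0,0,0.001]],"spin":[0,0,0]}' 25; python3 -m creep '{"hand":[0.47,0.47,0.47],"dp":[[0,0,0.0005],[0,0,0.0005],[0,0,0.0005]],"spin":[0,0,0]}' 25;
```

```text
clock: 30.8
tcp_pos: [0.5298, 0.175, 0.1698]
tool_rot: [0.047, 0.999, -0.0, 0.0]
contact_force: [0.1, -0.3, 1.9]
opening: 0.0445
finger_force: 26.1
clock: 31.05
tcp_pos: [0.5298, 0.175, 0.1695]
tool_rot: [0.047, 0.999, -0.0, 0.0]
contact_force: [-1.0, -0.3, 4.7]
opening: 0.0443
finger_force: 25.3
```

```bash
python3 -m creep '{"hand":[0.47,0.47,0.47],"dp":[[0,0,0.0005],[0,0,0.0005],[0,0,0.0005]],"spin":[0,0,0]}' 25;python3 go.py .5293 .1755 .17 -5.4; python3 roll.py
```

```text
clock: 31.3
tcp_pos: [0.5299, 0.1751, 0.1692]
tool_rot: [0.047, 0.999, -0.0, 0.001]
contact_force: [-1.9, 1.1, 7.4]
opening: 0.044
finger_force: 25.3
t 31.3 tcp [0.5299 0.1751 0.1692] toolyaw 84.65 Rz [ 1.2e-03 -1.0e-04 -1.0e+00] dp [ 0.0007  0.0003 -0.0008] spin 0.05 F [-1.94  1.15  7.44] open 0.044 25.3
bottom edge z fit 43 [-0.02703677 -0.11681121] [0.52995947 0.17509347 0.16924973]
face [0.00284159 0.00245557 0.00526268]
```

```bash
python3 -m creep '{"hand":[0.47,0.47,0.47],"dp":[[0,0,-0.0005],[0,0,-0.001],[0,0,-0.001]],"spin":[0,0,0]}' 25; cat > roll2.py <<'E'
from h import *
a,_=grab('scene');c=robot.calibration('scene');K=np.array(c['camera_matrix']);E=np.array(c['extrinsics'])
s=robot.get_state();t=s['tcp_pos'];r=np.radians(-5.35)
ex=np.array([np.cos(r),np.sin(r),0]);ey=np.array([-np.sin(r),np.cos(r),0]);o=np.array([t[0],t[1],0])+ex*.004
S=4000.
M=np.c_[ey/S,np.array([0,0,-1])/S,o-ey*.1+np.array([0,0,.19])]
H=K@(E[:3,:3]@M+np.c_[np.zeros((3,2)),E[:3,3]])
w=cv2.warpPerspective(a,H,(800,700),flags=cv2.INTER_CUBIC|cv2.WARP_INVERSE_MAP)
cv2.imwrite('pics/w2.png',w[...,::-1]);print(t)
for f in('pics/w.png','pics/w2.png'):
    g=cv2.GaussianBlur(cv2.imread(f)[:600].astype(np.float32),(0,0),5)
    for nm,(y0,y1),(x0,x1) in(('bottom',(530,598),(130,600)),('hilite',(90,230),(100,0))):
        if nm=='bottom':
            gr=np.abs(np.diff(g.sum(2)[y0:y1],axis=0)); xs=np.arange(x0,x1,15); ys=np.array([y0+gr[:,x].argmax() for x in xs])
            k=abs(ys-np.median(ys))<20; p=np.polyfit(xs[k],ys[k],1);print(f,nm,k.sum(),p.round(4),np.abs(np.polyval(p,xs[k])-ys[k]).mean())
        else:
            G=g.sum(2)
            for a0,a1 in((90,210),(600,750)):
                sub=G[y0:y1,a0:a1];yy,xx=np.where(sub>np.percentile(sub,93));print('   hi',(xx.mean()+a0).round(),(yy.mean()+y0).round(1))
E
python3 roll2.py
```

```text
clock: 31.6
tcp_pos: [0.5298, 0.1751, 0.1695]
tool_rot: [0.047, 0.999, 0.0, 0.0]
contact_force: [-1.5, 0.5, 3.4]
opening: 0.0443
finger_force: 25.8
[0.52981703 0.1750747  0.1694996 ]
pics/w.png bottom 32 [2.60000e-02 5.74467e+02] 1.4528042521994209
   hi 155.0 127.8
   hi 670.0 149.2
pics/w2.png bottom 32 [1.230000e-02 5.594995e+02] 2.2584769061583643
   hi 157.0 122.7
   hi 680.0 131.3
```

```bash
python3 -m creep '{"hand":[0.47,0.47],"dp":[[0,0,-0.0005],[0,0,-0.0005]],"spin":[0,0]}' 25;  python3 -m creep '{"hand":[0.47,0.47],"dp":[[0,0,-0.0002],[0,0,-0.0002]],"spin":[0,0]}' 25; python3 roll2.py | tail -3
```

```text
clock: 31.82
tcp_pos: [0.5297, 0.1751, 0.1697]
tool_rot: [0.047, 0.999, 0.0, 0.0]
contact_force: [1.0, 1.8, 1.8]
opening: 0.0441
finger_force: 26.2
clock: 31.98
tcp_pos: [0.5297, 0.175, 0.1698]
tool_rot: [0.047, 0.999, 0.0, 0.0]
contact_force: [0.1, 1.0, 0.5]
opening: 0.044
finger_force: 26.4
pics/w2.png bottom 32 [1.200000e-02 5.587217e+02] 2.1906502016129004
   hi 158.0 122.5
   hi 679.0 130.0
```

```bash
python3 -m creep '{"hand":[0.52,0.54,0.56,0.58,0.6,0.6],"dp":[[0,0,0],[0,0.0005,0],[0,0.001,0],[0,0.002,0],[0,0.0025,0],[0,0.0025,0]],"spin":[0,0,0,0,0,0]}' 20; python3 go.py .5293 .1755 .17 -5.4
```

```text
clock: 32.53
tcp_pos: [0.5295, 0.1776, 0.1696]
tool_rot: [0.047, 0.999, -0.0, -0.0]
contact_force: [-0.4, -1.0, -2.6]
opening: 0.0513
finger_force: 6.1
t 32.53 tcp [0.5295 0.1776 0.1696] toolyaw 84.65 Rz [-0.001  0.    -1.   ] dp [-0.     -0.0021 -0.0004] spin 0.05 F [-0.36 -0.96 -2.6 ] open 0.0513 6.1
```

```bash
python3 -m creep '{"hand":[0.6,0.6,0.6],"dp":[[0,0,0.0005],[0,0,0.0007],[0,0,0.0007]],"spin":[0,0,0]}' 20; python3 -m creep '{"hand":[0.62,0.64,0.65,0.65],"dp":[[0,0.001,0],[0,0.002,0],[0,0.0025,0],[0,0.0025,0]],"spin":[0,0,0,0]}' 20; python3 go.py .5293 .1755 .17 -5.4
```

```text
clock: 32.78
tcp_pos: [0.5297, 0.1775, 0.1692]
tool_rot: [0.047, 0.999, -0.0, -0.0]
contact_force: [1.3, -0.2, -2.4]
opening: 0.0512
finger_force: 6.1
clock: 33.12
tcp_pos: [0.5301, 0.1802, 0.1693]
tool_rot: [0.047, 0.999, 0.0, 0.0]
contact_force: [0.0, 0.1, -3.0]
opening: 0.0556
finger_force: 4.2
t 33.12 tcp [0.5301 0.1802 0.1693] toolyaw 84.65 Rz [ 1.e-04  1.e-04 -1.e+00] dp [ 0.0004 -0.0047 -0.0007] spin 0.05 F [ 0.04  0.09 -3.01] open 0.0556 4.2
```

The pin is through the eye. Lowering to seat the stub's weight before letting go.

```bash
python3 -m creep '{"hand":[0.65,0.65,0.65],"dp":[[0,0,0.0005],[0,0,0.001],[0,0,0.001]],"spin":[0,0,0]}' 20; python3 -m creep '{"hand":[0.65,0.65,0.65],"dp":[[0,0,0.0005],[0,0,0.001],[0,0,0.001]],"spin":[0,0,0]}' 20
```

```text
clock: 33.37
tcp_pos: [0.5302, 0.18, 0.1684]
tool_rot: [0.047, 0.999, 0.0, 0.0]
contact_force: [0.4, 0.5, -1.3]
opening: 0.0554
finger_force: 4.1
clock: 33.62
tcp_pos: [0.5303, 0.1802, 0.1675]
tool_rot: [0.047, 0.999, 0.0, 0.0]
contact_force: [0.1, 0.9, -0.6]
opening: 0.0557
finger_force: 3.8
```

```bash
python3 roll2.py
```

```text
[0.53028486 0.18013559 0.1675336 ]
pics/w.png bottom 32 [2.60000e-02 5.74467e+02] 1.4528042521994209
   hi 155.0 127.8
   hi 670.0 149.2
pics/w2.png bottom 32 [1.220000e-02 5.589813e+02] 2.7651324230205425
   hi 140.0 121.7
   hi 661.0 129.6
```

```bash
python3 -m creep '{"hand":[0.68,0.72,0.78,0.85,0.92,1,1,1],"dp":[[0,0,0],[0,0,0],[0,0,0],[0,0,0],[0,0,0],[0,0,0],[0,0,0],[0,0,0]],"spin":[0,0,0,0,0,0,0,0]}' 20; python3 -m creep '{"hand":[1,1,1,1,1,1,1,1,1,1],"dp":[[0,0,-0.005],[0,0,-0.015],[0,0,-0.03],[0,0,-0.05],[0,0,-0.08],[0,0,-0.11],[0.04,0,-0.14],[0.08,0,-0.14],[0.1,0,-0.14],[0.1,0,-0.14]],"spin":[0,0,0,0,0,0,0,0,0,0]}' 20
python3 - <<'E'
from h import *
a,_=grab('scene');b,_=grab('top')
cv2.imwrite('pics/end.png',np.hstack([cv2.resize(a[130:220,350:450],(500,450),interpolation=2),cv2.resize(b[160:250,195:255],(300,450),interpolation=2)])[...,::-1])
P=pts('scene',np.load('scene.npz')['d']);r=np.radians(-5.35);R=np.array([[np.cos(r),-np.sin(r)],[np.sin(r),np.cos(r)]])
L=(P[...,:2]-[.53,.1802])@R;Z=P[...,2];m=(abs(L[...,0]-.004)<.012)&(Z>.065)&(Z<.135)&(abs(L[...,1])<.065)
A=np.c_[np.ones(m.sum()),L[m][:,1],Z[m]-.15];print(m.sum(),np.linalg.lstsq(A,L[m][:,0],rcond=None)[0])
E
```

```text
clock: 34.33
tcp_pos: [0.5301, 0.18, 0.1673]
tool_rot: [0.047, 0.999, -0.0, -0.0]
contact_force: [0.5, -0.4, -0.3]
opening: 0.0853
finger_force: 0.0
clock: 35.17
tcp_pos: [0.4248, 0.1897, 0.3088]
tool_rot: [0.046, 0.999, 0.0, -0.001]
contact_force: [-0.4, 0.4, -0.6]
opening: 0.0853
finger_force: 0.0
585 [0.00377099 0.00249926 0.00201293]
```

View pics/end.png

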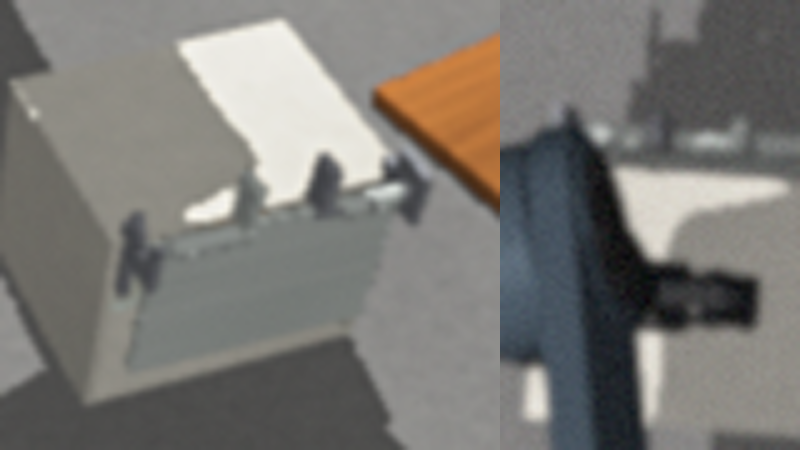

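The flap hangs between the lugs, with its left end in the notch (145,260), its right end at the eye (410,190) and the tabs upright at (250,205) and (325,185). A last numeric check: tab spread (pin out) and height against the lugs.

```bash
python3 - <<'E'
from h import *
P=pts('scene',np.load('scene.npz')['d']);r=np.radians(-5.35);R=np.array([[np.cos(r),-np.sin(r)],[np.sin(r),np.cos(r)]])
L=(P[...,:2]-[.53,.1802])@R;Z=P[...,2]
for lo,hi in((-.045,0),(0,.045)):
    m=(abs(L[...,0])<.02)&(Z>.166)&(Z<.21)&(L[...,1]>lo)&(L[...,1]<hi);q=L[m];print('tab',m.sum(),np.percentile(q,[5,50,95],axis=0).round(4).tolist(),np.percentile(Z[m],97).round(4))
m0=(abs(L[...,0]-.004)<.007)&(Z>.03)&(Z<.13)&(abs(L[...,1])<.07)
Y=[];B=[]
for u in np.where(m0.any(0))[0]:
    v=np.where(m0[:,u])[0].max();Y.append(L[v,u,1]);B.append(Z[v,u])
Y=np.array(Y);B=np.array(B);k=abs(B-np.median(B))<.006;print(k.sum(),np.polyfit(Y[k],B[k],1))
s=robot.get_state();print(s['clock'],s['contact_force'],abs(s['qd']).max())
E
```

```text
tab 56 [[-0.0074, -0.0282], [0.0044, -0.0263], [0.0116, -0.0209]] 0.1913
tab 51 [[-0.006, 0.0201], [0.0055, 0.0214], [0.0116, 0.0269]] 0.19
41 [-0.00471175  0.05170407]
35.2667 [0.476493   1.05916306 0.52908075] 0.04735690190563086
```

```bash
python3 -c "
from plant import robot
print(robot.hand_in())"
```

```text
the job is handed in; nothing more can be done
None
```

The flap now hangs straight on the jar box, with its stub in the notch and its pin fully out in the eye, and I handed the job in at about 35 s. The first try left the pin blocked because the flap sat crooked in the grip, so I levelled it by standing it on clear counter in front of the jar box before seating it again.

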